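# Cock and load the desktop ball launcher

## Task

Get the desktop ball launcher ready for its next test shot: draw the sprung throwing arm down by its black grip bar just until the red hook clicks over the steel pin at its tip, ease it up onto the hook and let go. Then set the orange ball into the arm's cup, without firing the launcher, ramming the arm on the stops under the hook or letting it snap up. Leave the blue ball and everything else on the table where it is.

Things in the scene. Friction and masses are not known exactly. Their poses are not given: they have to be found in the camera images.
- launcher: Fixed plywood bed, 340 x 120 x 18 mm, screwed to the table. Origin: centre of its underside; x runs along the bed. The catch stands at the -x end and the arm's axle, between two plywood uprights 125 mm high (x 65 to 115 mm, y +-34 mm), at the +x end. The arm swings in the bed's x-z plane.
- axle (a point): Centre of the throwing arm's hinge axle: bed coordinates x 90, y 0, z 78 mm; the axle is parallel to the bed's y.
- throwarm (a joint): Angle of the orange throwing arm, rad: 0 at rest, sloping up from the axle towards the catch end 0.87 above level; grows as it is drawn down; level at 0.87; mechanical end 1.0. A spring always pushes it up: about 3.5 N at the grip bar at 0, rising evenly to about 7 N at 0.87. Let go before it is hooked and it flies up.
- grip_bar (a point): Centre of the arm's round black grip bar, 14 mm thick, 36 mm long, parallel to the axle, 165 mm from it. Pinch its two flat ends (36 mm apart) from above, fingers closing along the bed's y; the bar then turns between the pads as the arm swings. Over 20 mm free on all sides. The beam, 14 mm wide, 10 mm thick, lies on the line from bar to axle.
- striker (a point): Middle of the round steel pin at the tip of the arm, 6 mm thick, 28 mm long, 200 mm from the axle, on the same line as the grip bar.
- catch_post: Two fixed aluminium posts at the bed's -x end (bed x -129 to -115, y +-27 mm, up to z 78 mm); origin on the bed's top face at the bed's centre, not at the posts. Between them a blue carriage carries the red hook and two dark steel stops; it is set at a height that differs every time and is not measured.
- hook_mid (a point): Middle of the hook's possible heights: where the pin's centre is when hooked at the middle setting, 78 mm above the table (arm angle 0.87). The true hooked height lies anywhere from 14 mm below to 14 mm above (arm angle 0.94 to 0.80). The pin pushes the spring hook aside by its sloping top (bar up to about 2 N heavier over the last 12 mm), then the hook clicks back over the pin.
- stop_mid (a point): Where the pin's centre meets the stops at the middle setting. The stops move with the hook: always 4 mm below the hooked pin, and rigid, so going on after the click makes the force shoot up. Test for the click by easing up a few mm: once hooked, the spring no longer pushes on the hand.
- trigger_mid (a point): Middle of the red tab on the hook's back at the middle setting (+-14 mm in height like the hook): 28 x 14 x 4 mm, pointing to the bed's -x, bed x -124 to -152 mm, 7 mm above the hooked pin's centre. It is a hair trigger: some 2 N on it fires the arm.
- cup_seat (a point): Where the centre of a ball lies when it sits in the arm's cup; fixed to the arm, 115 mm from the axle and 32 mm above the arm's middle line (straight up when the arm is level). The cup is an orange ring of 34 mm outside and 26 mm inside diameter with its rim 12 mm below this point.
- ball_orange_center (a point): Centre of the loose orange ball, 36 mm in diameter, about 30 g, resting on a ring stand (34 mm ring on a 56 mm foot, rim 26 mm above the table); its centre is about 38 mm above the table.
- stand_orange: Fixed grey ring stand of the orange ball, 56 mm foot, 26 mm high; origin under its centre.
- ball_blue_center (a point): Centre of the blue ball of the same size on a like stand; leave it alone.
- multimeter: Loose yellow multimeter 140 x 70 x 34 mm, bystander; origin under its centre.
- screwdriver: Loose screwdriver with red handle, bystander.
- powerbank: Loose black power bank 100 x 65 x 22 mm, bystander.
- mouse: Loose grey computer mouse 100 x 58 x 31 mm, bystander.
- phone: Loose black phone 146 x 70 x 9 mm, bystander.
- gearmotor: Loose small yellow gear motor, 70 x 24 x 22 mm, bystander.

How it is judged:
On the way, in this order (a step that is already met when the one before it is completed fails the run):
1. the arm is drawn down and held by the hook alone, with nothing in its cup (value of joint throwarm above 0.77 rad and contact force between throwarm and catch_post above 2 N and contact force between each of the fingers, the arm and throwarm below 0.3 N and distance between ball_orange_center and cup_seat above 0.03 m), for 0.2 s.
2. the orange ball sits in the cup of the hooked arm (value of joint throwarm above 0.77 rad and distance between ball_orange_center and cup_seat below 0.007 m), for 0.2 s.
At the end, for the whole second after the job is handed in: The arm is down (angle above 0.77 rad), still, and held by the hook (more than 2 N on the catch); the orange ball rests in its cup, centre within 7 mm of its seat; the robot touches nothing (all of step 2 and velocity of joint throwarm between -0.05 and 0.05 rad/s and contact force between throwarm and catch_post above 2 N and linear speed of ball_orange below 0.03 m/s).
It fails at once if the arm flies or snaps up (faster than 4 rad/s) (velocity of joint throwarm below -4 rad/s).
It fails at once if the arm is rammed on the stops or snapped into the hook (more than 18 N between arm and catch) (contact force between throwarm and catch_post above 18 N).
It fails at once if the blue ball is taken or knocked off its stand (distance of ball_blue_center from where it was at the start of the episode above 0.015 m).
It fails at once if a bystander is shifted by more than 25 mm (distance of any of multimeter, screwdriver, powerbank, mouse, phone, gearmotor from where it was at the start of the episode above 0.025 m).
It also fails if it takes over 72 s, if anything falls off the work surface, if the arm or the gripper's body presses on something with over 40 N, if the wrist force passes 120 N, or if a joint passes its speed limit or range.

## Robot

A 7-joint arm with a two-finger parallel gripper is mounted at the origin on the work surface. World frame = base frame: x ahead of the robot, y to its left, z up, the work surface at z = 0. Lengths are in m, angles in rad, forces in N, time in s.
With the tool pointing down it reaches from about 0.4 to 0.85 m from the base axis. Payload 10.4 kg.
Tool frame: the origin (TCP) lies midway between the tips of the shut fingers; the grasp point (between the pads) lies 19 mm behind it; z points along the fingers, y is the direction in which the jaws open and shut (so a half turn about z gives the same grasp; the last joint's range is limited). The gripper opens to 85 mm and grips with 20 to 120 N. Pads are 22 mm wide; open, the fingers measure 114 mm over their backs; the gripper's body (76 mm by 85 mm) begins 54 mm behind the grasp point. The pads swing forward as they close: fully open they stand 13 mm farther back than shut.
Start: joints at [1.31, 0.332, -0.065, 1.46, 0.022, 1.35, -0.088], TCP at [0.147, -0.607, 0.231] pointing down, gripper open.
Joint ranges: [-2.6, 2.6], [-0.5, 2.12], [-1.47, 1.34], [0.16, 2.42], [-1.27, 4.41], [0.06, 2.06], [-2.6, 2.6]. Speed limits (rad/s): [2.22, 2.22, 2.79, 2.79, 3.14, 3.14, 3.14].

## Interface

Orientations are given as [roll, pitch, yaw] about the fixed x, y, z axes, in that order (R = Rz(yaw) Ry(pitch) Rx(roll)).
In Python, from bench import manip gives the robot as it stands.
- The arm moves only by the tool play_rows, never from a script. Its argument "steps" is a list of rows, each a list of 5 numbers: the opening in per cent of the stroke, from 0 (shut) to 100 (fully open), then the shift along the world's x, y, z in m, then the turn about the world's z in degrees. A call has exactly 8 rows; each row shifts and turns the commanded pose from where the row before left it; what a row does not reach is not made up. A row lasts 1/10 s, in which the tool goes at most 50 mm and 8.59 degrees, less where a joint would pass 70% of its speed; a pose out of reach is approached as far as the arm can. A call is refused whole if a number of a shift passes 0.05 or a number of a turn 8.59, either way. A call with a gripper value outside its range is refused whole. The fingers move at their own pace and stop on an object; the grip force is fixed at half the most. Time passes only in rows, so rows that do not move let the fingers close, or fill a call up. It gives the time, the measured TCP pose, the force and the opening at its end, in the units of the state.
- manip.sense(): the state, without advancing time (a new reading comes with each control period).
- manip.snapshot(name): name is "scene" or "top"; returns a dict with "color" (400x640x3 uint8, blue, green, red), "z_map" (400x640 float32, m along the optical axis (not along the pixel's ray), 0 where there is no reading), "K" (3x3 intrinsics, pixels), "D" ([k1, k2, p1, p2, k3] as OpenCV has them; the pictures are not rectified), "world_from_camera" (4x4, takes a point from camera to world coordinates). Camera axes: x right, y down, z forward; pixel columns grow to the right and rows downward; lengths in m; the calibration is good to about 2 mm. A picture is of the moment at which its call begins.
- manip.close_job(): hands the job in, once; it reports no verdict.
The state is a dict: "clock": time; "joint_pos": joint angles; "dq": joint speeds; "joint_efforts": joint torques, N m; "ee_pos": TCP position; "ee_rot": TCP orientation; "contact_force": force on the tool from outside, world axes, zero at the start; "ft_torque": the same for the moment, N m; "gripper_width": finger opening in m.
Only numpy, scipy, OpenCV 4.12 (cv2) and the standard library are available. Lean on these libraries where they do the work, as an engineer would, in place of code of your own. Each camera call takes 0.05 s, during which the arm holds its last target.

## Working session

There is one attempt and no reset: what is moved stays moved. The work goes in short steps, Python scripts to look and compute and a tool call to move; the robot and the scene stay as the last step left them, time stands still between calls to the robot, and variables do not carry over. Pictures are saved under pics/ and viewed, and the job is handed in when it is done.

Besides the shell and the picture viewer there is one more tool, called after ">>>" in YAML: its name, and indented under it one key for each argument. play_rows: Moves the arm, as the interface text tells. Its arguments: {"type":"object","properties":{"steps":{"type":"array"}},"required":["steps"]}

```bash
mkdir -p pics; ls
python3 - <<'E'
from bench import manip
import cv2,numpy as np
s=manip.sense();print({k:np.round(v,3).tolist() for k,v in s.items()})
for n in ("scene","top"):
    d=manip.snapshot(n);cv2.imwrite(f"pics/{n}0.png",d["color"]);np.savez(f"{n}0.npz",**d)
    print(n,d["K"].round(1).tolist(),np.round(d["D"],4),d["world_from_camera"].round(3).tolist())
E
```

```text
pics
{'clock': 0.0, 'joint_pos': [1.31, 0.333, -0.065, 1.461, 0.022, 1.35, -0.088], 'dq': [-0.0, -0.001, 0.001, 0.001, 0.0, -0.001, 0.001], 'joint_efforts': [0.0, -62.545, 0.049, -39.162, 0.016, 0.01, 0.0], 'ee_pos': [0.147, -0.607, 0.231], 'ee_rot': [-3.14, 0.0, 0.238], 'contact_force': [0.005, 0.582, -0.056], 'ft_torque': [-0.002, 0.027, 0.051], 'gripper_width': 0.085}
scene [[494.8, 0.0, 329.6], [0.0, 494.8, 197.6], [0.0, 0.0, 1.0]] [-0.004  0.     0.     0.     0.   ] [[0.506, 0.579, -0.639, 1.386], [0.862, -0.347, 0.368, -0.524], [-0.009, -0.738, -0.675, 1.069], [0.0, 0.0, 0.0, 1.0]]
top [[379.1, 0.0, 321.9], [0.0, 379.1, 204.7], [0.0, 0.0, 1.0]] [-0.0555  0.      0.      0.      0.    ] [[0.029, -0.992, 0.12, 0.354], [-1.0, -0.029, 0.001, -0.005], [0.003, -0.12, -0.993, 1.35], [0.0, 0.0, 0.0, 1.0]]
```

View pics/scene0.png

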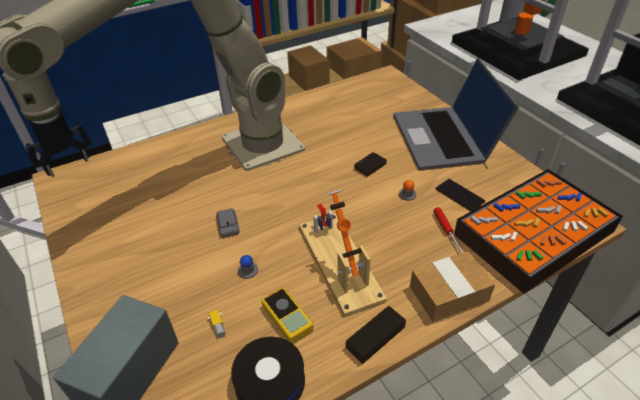

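View pics/top0.png

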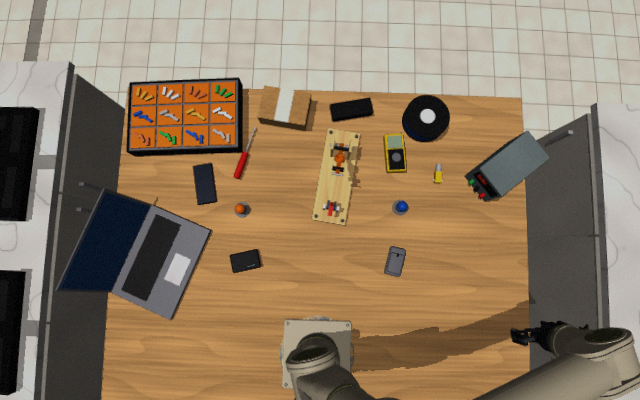

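```bash
cat > h.py <<'E'
import numpy as np,cv2
def load(n):
    return dict(np.load(n+".npz"))
def cloud(d):
    h,w=d["z_map"].shape
    u,v=np.meshgrid(np.arange(w),np.arange(h))
    p=cv2.undistortPoints(np.stack([u,v],-1).reshape(-1,1,2).astype(np.float64),d["K"],d["D"]).reshape(h,w,2)
    z=d["z_map"].astype(float)
    P=np.dstack([p[...,0]*z,p[...,1]*z,z])
    T=d["world_from_camera"]
    return P@T[:3,:3].T+T[:3,3]
def ray(d,u,v):
    p=cv2.undistortPoints(np.array([[[u,v]]],float),d["K"],d["D"])[0,0]
    T=d["world_from_camera"]
    return T[:3,3],T[:3,:3]@np.array([p[0],p[1],1.])
def onplane(d,u,v,z):
    o,r=ray(d,u,v);return o+r*(z-o[2])/r[2]
def project(d,X):
    T=np.linalg.inv(d["world_from_camera"]);
    r=cv2.Rodrigues(T[:3,:3])[0]
    return cv2.projectPoints(np.atleast_2d(X).astype(float),r,T[:3,3],d["K"],d["D"])[0].reshape(-1,2)
E
python3 - <<'E'
from h import *
for n in("top0","scene0"):
    d=load(n);C=cloud(d)
    x,y,z=C[...,0],C[...,1],C[...,2]
    ok=d["z_map"]>0
    t=ok&(abs(z)<.01)&(x>.3)&(x<.7)&(abs(y)<.4)
    print(n,"table z",np.median(z[t]),z[t].std())
    m=(ok&(z>.012)&(z<.025)&(x>.3)&(x<.85)&(y>-.15)&(y<.15)).astype(np.uint8)
    m=cv2.morphologyEx(m,cv2.MORPH_CLOSE,np.ones((3,3)))
    k,l,s,c=cv2.connectedComponentsWithStats(m)
    i=1+np.argmax(s[1:,4]);print(s[i])
    P=C[(l==i)&(z>.012)&(z<.025)]
    print(np.median(P[:,2]),cv2.minAreaRect((P[:,:2]*1000).astype(np.float32)))
    # balls
    hsv=cv2.cvtColor(d["color"],cv2.COLOR_BGR2HSV)
    for nm,mm in(("or",(hsv[...,0]<14)&(hsv[...,1]>180)&(hsv[...,2]>120)),("bl",(abs(hsv[...,0].astype(int)-118)<12)&(hsv[...,1]>180)&(hsv[...,2]>80))):
        k,l,s,c=cv2.connectedComponentsWithStats((mm&ok&(x>.3)&(x<.85)&(abs(y)<.35)).astype(np.uint8))
        for i in range(1,k):
            if s[i,4]>15: 
                Q=C[l==i];print(nm,s[i,4],c[i].round(1),np.median(Q,0).round(3),Q.max(0).round(3),"plane.038",onplane(d,*c[i],.038).round(4))
E
python3 -c "
import cv2
a=cv2.imread('pics/scene0.png')[170:330,280:480];cv2.imwrite('pics/s0c.png',cv2.resize(a,None,fx=4,fy=3.7,interpolation=2)[:600])
b=cv2.imread('pics/top0.png')[110:240,220:430];cv2.imwrite('pics/t0c.png',cv2.resize(b,None,fx=3.8,fy=3.8,interpolation=2))"
```

```text
top0 table z 0.0008947213955587952 0.0028432177513856797
[ 312  128   48   97 2692]
0.018750630178470118 ((622.6688232421875, -50.09074401855469), (120.2010269165039, 341.35430908203125), 81.82589721679688)
or 83 [230.9 115.2] [0.822 0.325 0.063] [0.85  0.349 0.068] plane.038 [0.8279 0.3337 0.038 ]
or 17 [229.5 140.6] [0.721 0.326 0.062] [0.752 0.335 0.067] plane.038 [0.7331 0.3325 0.038 ]
or 141 [239.9 164.5] [0.649 0.293 0.025] [0.701 0.317 0.034] plane.038 [0.6471 0.2902 0.038 ]
or 103 [339.3 157.9] [ 0.644 -0.055  0.183] [ 0.708 -0.041  0.2  ] plane.038 [ 0.681  -0.0607  0.038 ]
or 62 [239.  208.1] [0.491 0.281 0.051] [0.505 0.297 0.059] plane.038 [0.492  0.2845 0.038 ]
or 38 [330.2 210.2] [ 0.489 -0.032  0.094] [ 0.507 -0.025  0.108] plane.038 [ 0.494  -0.0336  0.038 ]
bl 69 [401.8 205.9] [ 0.514 -0.28   0.052] [ 0.529 -0.265  0.062] plane.038 [ 0.516  -0.2833  0.038 ]
scene0 table z 0.0017082181338039515 0.0024340601769151835
[ 299  213   88  102 2979]
0.019348869228715593 ((620.7864990234375, -55.46702575683594), (121.49202728271484, 345.223388671875), 82.06997680664062)
or 72
[... 163 characters left out ...]
 [0.4217 0.0514 0.038 ]
or 56 [321.7 208.9] [ 0.496 -0.038  0.095] [0.516 0.02  0.107] plane.038 [ 0.4414 -0.0081  0.038 ]
or 159 [443.  218.8] [0.652 0.287 0.025] [0.699 0.31  0.033] plane.038 [0.661 0.277 0.038]
or 302 [344.  228.6] [ 0.649 -0.059  0.17 ] [0.684 0.035 0.201] plane.038 [0.5456 0.0063 0.038 ]
or 216 [479.  226.8] [0.758 0.321 0.063] [0.785 0.349 0.071] plane.038 [0.7396 0.3447 0.038 ]
or 169 [497.8 242.3] [0.829 0.324 0.063] [0.85  0.35  0.068] plane.038 [0.8119 0.3475 0.038 ]
or 104 [353.  265.6] [ 0.708 -0.068  0.087] [ 0.725 -0.039  0.108] plane.038 [ 0.675 -0.045  0.038]
bl 48 [246.  259.1] [ 0.522 -0.287  0.056] [ 0.529 -0.275  0.061] plane.038 [ 0.5066 -0.2828  0.038 ]
```

View pics/s0c.png

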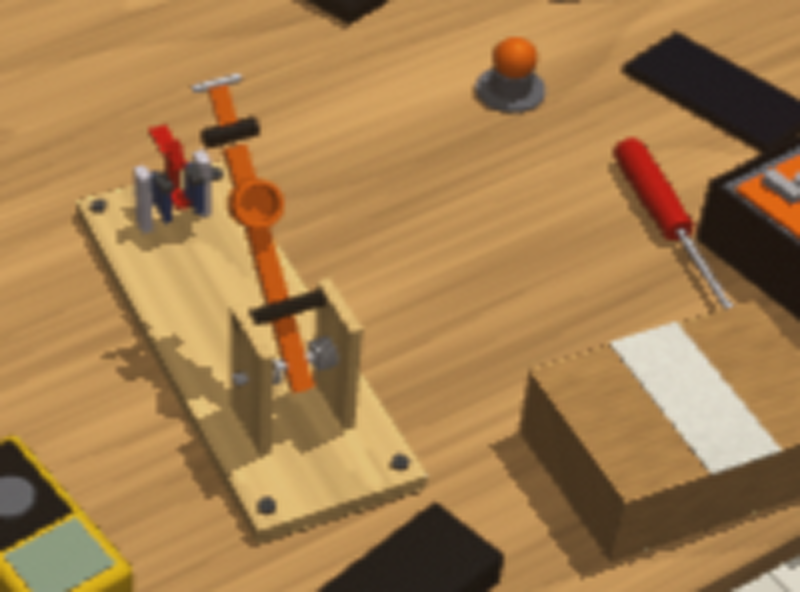

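View pics/t0c.png

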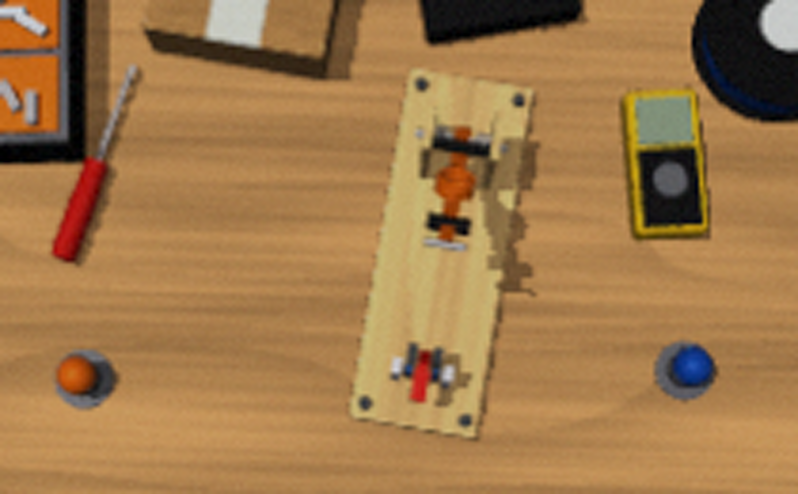

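Run:
```python
from h import *
T=load("top0");S=load("scene0")
t=lambda u,v:(220+u/3.8-.37,110+v/3.8-.37)
s=lambda u,v:(280+u/4-.37,170+v/3.7-.37)
for nm,l in(("screwT",[(421,84),(518,101),(365,404),(465,421)]),):
    P=np.array([onplane(T,*t(*q),.02) for q in l]);print(P.round(4).tolist(),P.mean(0))
    print(np.degrees(np.arctan2(*(P[0]+P[1]-P[2]-P[3])[[1,0]])))
P=np.array([onplane(S,*s(*q),.02) for q in [(98,206),(266,506),(400,462)]]);print("S screws",P.round(4).tolist(),"centre",(P[0]+P[2])/2)
def tri(a,b):
    o1,r1=ray(T,*a);o2,r2=ray(S,*b)
    k=np.linalg.lstsq(np.stack([r1,-r2],1),o2-o1,rcond=None)[0]
    p,q=o1+k[0]*r1,o2+k[1]*r2
    return ((p+q)/2).round(4),np.linalg.norm(p-q).round(4)
print("bar",tri(t(449,224),s(231,132)))
print("pin",tri(t(445,244),s(217,83)))
print("cup",tri(t(454,182),s(257,202)))
print("orange ball",tri((239,208.1),(408.6,184.2)))
print("blue",tri((401.8,205.9),(246,259.1)))
for c,psi in(((.622,-.052),-8.0),):
    a=np.radians(psi)
    for nm,(bx,by,bz) in dict(bar=(.09-.165*np.cos(.87),0,.078+.165*np.sin(.87)),pin=(.09-.2*np.cos(.87),0,.078+.2*np.sin(.87))).items():
        print(nm,c[0]+bx*np.cos(a)-by*np.sin(a),c[1]+bx*np.sin(a)+by*np.cos(a),bz)
```

```text
[[0.7816, -0.0272, 0.02], [0.7677, -0.12, 0.02], [0.4739, 0.0167, 0.02], [0.4608, -0.0763, 0.02]] [ 0.62103252 -0.05169045  0.02      ]
-8.122600276943741
S screws [[0.459, -0.0785, 0.02], [0.7661, -0.1228, 0.02], [0.7792, -0.0291, 0.02]] centre [ 0.61906706 -0.053811    0.02      ]
bar (array([ 0.6048, -0.0507,  0.2062]), np.float64(0.002))
pin (array([ 0.5825, -0.0472,  0.2327]), np.float64(0.0028))
cup (array([ 0.6466, -0.0558,  0.1771]), np.float64(0.0035))
orange ball (array([0.4904, 0.2818, 0.0439]), np.float64(0.0036))
blue (array([ 0.5145, -0.2831,  0.046 ]), np.float64(0.0035))
bar 0.6057631881513139 -0.049718064909879976 0.20411427460920833
pin 0.5834138982650111 -0.04657707705425326 0.23086578740510105
```

>>> play_rows:
  steps:
    - [100,0.02,0.025,0.02,-1.4]
    - [100,0.028,0.035,0.02,-1.4]
    - [100,0.03,0.037,0.02,-1.4]
    - [100,0.03,0.037,0,-1.4]
    - [100,0.03,0.037,0,-1.4]
    - [80,0.03,0.037,0,-1.4]
    - [80,0.03,0.037,0,-1.4]
    - [75,0.03,0.037,0,-1.4]

```text
clock: 0.9
ee_pos: [0.375, -0.3248, 0.2905]
ee_rot: [3.141, 0.0, 0.041]
contact_force: [1.0, 0.1, -0.1]
gripper_width: 0.0638
```

Run:
```python
from h import *
from scipy.optimize import least_squares
for n in("top0","scene0"):
    d=load(n);C=cloud(d)
    m=(np.hypot(C[...,0]-.489,C[...,1]-.284)<.026)&(C[...,2]>.035)
    hsv=cv2.cvtColor(d["color"],cv2.COLOR_BGR2HSV)
    m&=(hsv[...,0]<16)&(hsv[...,1]>120)
    P=C[m]
    r=least_squares(lambda c:np.linalg.norm(P-c,axis=1)-.018,[.489,.284,.038],loss="soft_l1",f_scale=.002)
    print(n,len(P),r.x.round(4),np.std(r.fun).round(4))
    ys,xs=np.nonzero(m);print(xs.min(),xs.max(),ys.min(),ys.max(), cv2.minEnclosingCircle(np.stack([xs,ys],1).astype(np.float32)))
```

```text
top0 83 [0.4917 0.2808 0.0381] 0.002
235 245 204 213 ((240.0, 208.0), 5.099119663238525)
scene0 94 [0.4901 0.2788 0.0391] 0.0027
403 413 180 190 ((408.1666564941406, 185.0), 5.540363788604736)
```

>>> play_rows:
  steps:
    - [75,0.03,0.037,0,-1.3]
    - [75,0.03,0.037,0,-1.3]
    - [75,0.03,0.037,0,-1.3]
    - [75,0.03,0.037,0,-1.3]
    - [75,0.03,0.035,0,-1.3]
    - [75,0.03,0.034,0,-1.3]
    - [75,0.03,0.034,0,-1.3]
    - [75,0.02,0.024,0,-1.3]

```text
clock: 1.7
ee_pos: [0.6054, -0.0487, 0.2901]
ee_rot: [-3.141, 0.001, -0.138]
contact_force: [-0.3, 0.3, 0.1]
gripper_width: 0.0639
```

Run:
```python
from bench import manip
import cv2,numpy as np
for n in ("scene","top"):
    d=manip.snapshot(n);np.savez(f"{n}1.npz",**d);c=d["color"]
    a=c[130:280,270:430] if n=="scene" else c[100:240,260:420]
    cv2.imwrite(f"pics/{n}1.png",cv2.resize(a,None,fx=4,fy=4,interpolation=2))
s=manip.sense();print(s["clock"],s["ee_pos"],s["ee_rot"],s["contact_force"])
```

```text
1.8 [ 0.60558058 -0.04635489  0.28955736] [-3.13873888e+00  1.50131782e-03 -1.33315958e-01] [-1.21036593  0.08933303  1.24337519]
```

View pics/scene1.png

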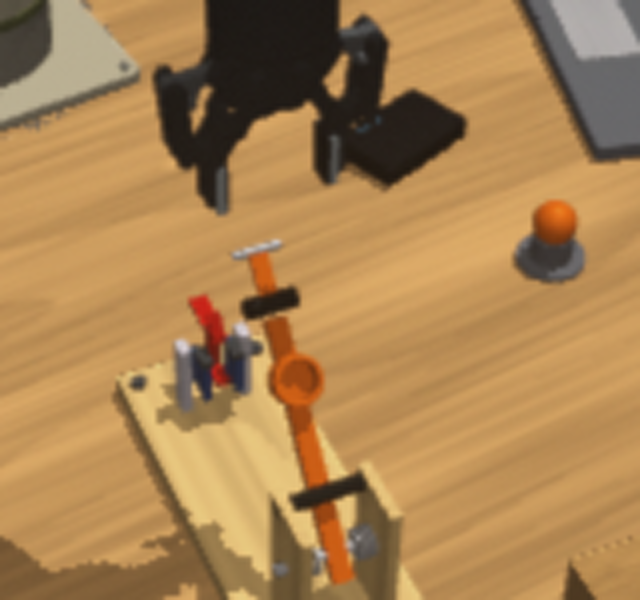

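View pics/top1.png

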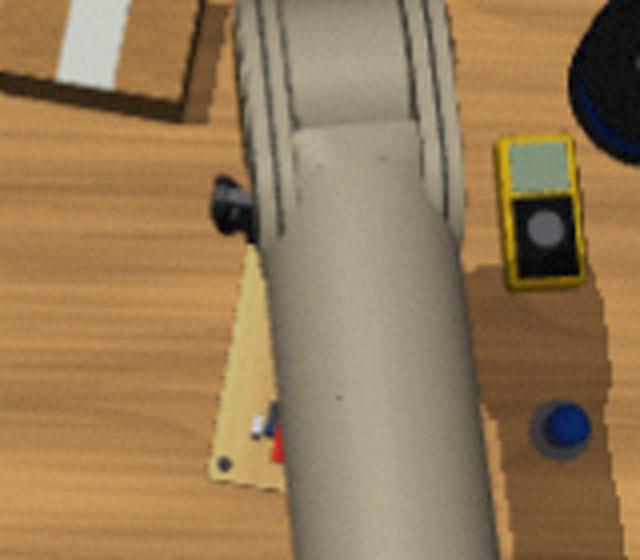

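>>> play_rows:
  steps:
    - [75,0,-0.003,0,-0.3]
    - [75,0,0,-0.015,0]
    - [75,0,0,-0.015,0]
    - [75,0,0,-0.015,0]
    - [75,0,0,-0.015,0]
    - [75,0,0,-0.015,0]
    - [75,0,0,-0.01,0]
    - [75,0,0,0,0]

```text
clock: 2.6
ee_pos: [0.6035, -0.0547, 0.2038]
ee_rot: [3.141, 0.003, -0.144]
contact_force: [0.9, -0.5, -0.8]
gripper_width: 0.0641
```

Run:
```python
from bench import manip
import cv2,numpy as np
for n in ("scene",):
    d=manip.snapshot(n);np.savez(f"{n}2.npz",**d);c=d["color"]
    a=c[150:300,270:430]
    cv2.imwrite(f"pics/{n}2.png",cv2.resize(a,None,fx=4,fy=4,interpolation=2))
s=manip.sense();print(s["clock"],s["ee_pos"],s["ee_rot"],s["contact_force"])
from h import *
T=load("top0");S=load("scene0")
t=lambda u,v:(220+u/3.8-.37,110+v/3.8-.37)
s=lambda u,v:(280+u/4-.37,170+v/3.7-.37)
def tri(a,b):
    o1,r1=ray(T,*a);o2,r2=ray(S,*b)
    k=np.linalg.lstsq(np.stack([r1,-r2],1),o2-o1,rcond=None)[0]
    p,q=o1+k[0]*r1,o2+k[1]*r2
    return ((p+q)/2).round(4),np.linalg.norm(p-q).round(4)
print(tri(t(419,401),s(160,130)))
```

```text
2.65 [ 0.60402843 -0.05457808  0.20507695] [ 3.14156677e+00  1.03738951e-03 -1.44281585e-01] [ 0.10366363  0.20970248 -0.28780812]
(array([ 0.4717, -0.0314,  0.091 ]), np.float64(0.0006))
```

View pics/scene2.png

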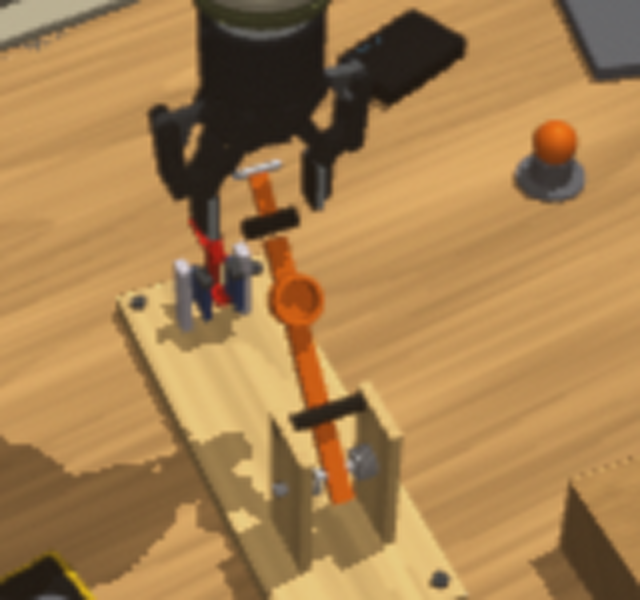

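>>> play_rows:
  steps:
    - [75,0.0005,0.003,-0.006,0]
    - [75,0,0,-0.007,0]
    - [75,0,0,-0.006,0]
    - [60,0,0,0,0]
    - [50,0,0,0,0]
    - [45,0,0,0,0]
    - [40,0,0,0,0]
    - [40,0,0,0,0]

```text
clock: 3.45
ee_pos: [0.6052, -0.0496, 0.1875]
ee_rot: [-3.139, -0.001, -0.143]
contact_force: [-1.6, 7.1, 1.8]
gripper_width: 0.035
```

Run:
```python
from bench import manip
import cv2,numpy as np
for n in ("scene",):
    d=manip.snapshot(n);np.savez(f"{n}3.npz",**d);c=d["color"]
    a=c[150:300,270:430]
    cv2.imwrite(f"pics/{n}3.png",cv2.resize(a,None,fx=4,fy=4,interpolation=2))
s=manip.sense();print(s["clock"],s["ee_pos"],s["ee_rot"],s["contact_force"],s["gripper_width"])
```

```text
3.5 [ 0.60516564 -0.04956062  0.18753301] [-3.13947618e+00 -9.39450654e-04 -1.42630355e-01] [-0.73302128  5.7821866   2.61740503] 0.03448518712138004
```

View pics/scene3.png

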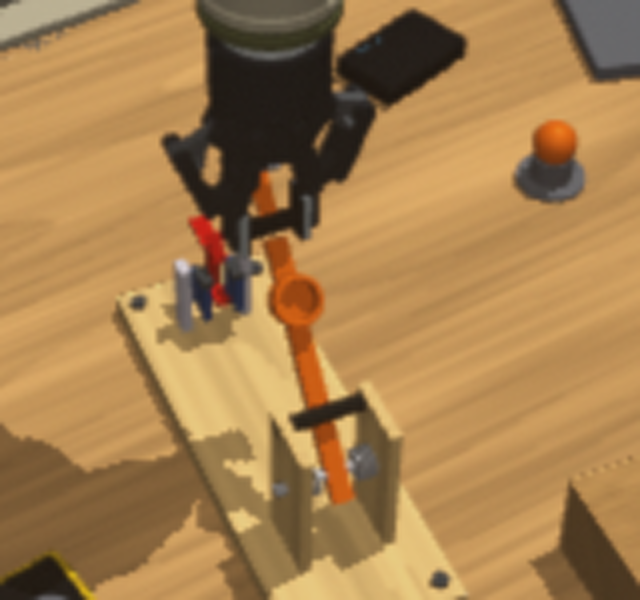

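Run:
```python
import numpy as np
q=np.r_[np.arange(0,.751,.05),np.arange(.77,.96,.02)];e=.87-q
x=-.165*np.cos(e);z=.165*np.sin(e);a=np.radians(-8.15)
for i in range(1,len(q)):
    dx=x[i]-x[i-1];print(round(q[i],3),(np.array([dx*np.cos(a),dx*np.sin(a),z[i]-z[i-1]])*1000).round(1), "pin z",round(.078+.2*np.sin(e[i]),4),"bar z",round(.078+z[i],4))
```

```text
0.05 [-6.1  0.9 -5.5] pin z 0.2242 bar z 0.1986
0.1 [-5.8  0.8 -5.8] pin z 0.2172 bar z 0.1929
0.15 [-5.5  0.8 -6.1] pin z 0.2099 bar z 0.1868
0.2 [-5.2  0.7 -6.3] pin z 0.2022 bar z 0.1805
0.25 [-4.9  0.7 -6.6] pin z 0.1942 bar z 0.1739
0.3 [-4.6  0.7 -6.8] pin z 0.1859 bar z 0.167
0.35 [-4.2  0.6 -7.1] pin z 0.1774 bar z 0.16
0.4 [-3.9  0.6 -7.3] pin z 0.1686 bar z 0.1527
0.45 [-3.5  0.5 -7.4] pin z 0.1596 bar z 0.1453
0.5 [-3.1  0.5 -7.6] pin z 0.1503 bar z 0.1377
0.55 [-2.8  0.4 -7.8] pin z 0.1409 bar z 0.1299
0.6 [-2.4  0.3 -7.9] pin z 0.1313 bar z 0.122
0.65 [-2.   0.3 -8. ] pin z 0.1216 bar z 0.114
0.7 [-1.6  0.2 -8.1] pin z 0.1118 bar z 0.1059
0.75 [-1.2  0.2 -8.2] pin z 0.1019 bar z 0.0978
0.77 [-0.4  0.1 -3.3] pin z 0.098 bar z 0.0945
0.79 [-0.3  0.  -3.3] pin z 0.094 bar z 0.0912
0.81 [-0.2  0.  -3.3] pin z 0.09 bar z 0.0879
0.83 [-0.2  0.  -3.3] pin z 0.086 bar z 0.0846
0.85 [-0.1  0.  -3.3] pin z 0.082 bar z 0.0813
0.87 [-0.   0.  -3.3] pin z 0.078 bar z 0.078
0.89 [ 0.  -0.  -3.3] pin z 0.074 bar z 0.0747
0.91 [ 0.1 -0.  -3.3] pin z 0.07 bar z 0.0714
0.93 [ 0.2 -0.  -3.3] pin z 0.066 bar z 0.0681
0.95 [ 0.2 -0.  -3.3] pin z 0.062 bar z 0.0648
```

>>> play_rows:
  steps:
    - [20,0,0.001,0,0]
    - [20,0,0,0,0]
    - [20,-0.003,0.0005,-0.0027,0]
    - [20,-0.0031,0.0004,-0.0028,0]
    - [20,-0.0058,0.0008,-0.0058,0]
    - [20,-0.0055,0.0008,-0.0061,0]
    - [20,-0.0052,0.0007,-0.0063,0]
    - [20,0,0,0,0]

```text
clock: 4.3
ee_pos: [0.5826, -0.0463, 0.1641]
ee_rot: [-3.141, -0.002, -0.143]
contact_force: [-3.4, 5.1, 11.6]
gripper_width: 0.0343
```

Run:
```python
from bench import manip
import cv2,numpy as np
for n in ("scene",):
    d=manip.snapshot(n);np.savez(f"{n}4.npz",**d);c=d["color"]
    a=c[150:300,270:430]
    cv2.imwrite(f"pics/{n}4.png",cv2.resize(a,None,fx=4,fy=4,interpolation=2))
s=manip.sense();print(s["clock"],s["ee_pos"],s["ee_rot"],s["contact_force"],s["gripper_width"])
```

```text
4.35 [ 0.5829379  -0.04631515  0.16449318] [-3.14085080e+00 -2.69225132e-03 -1.43123901e-01] [-2.70873726  5.38418369 11.17502123] 0.03425337141922208
```

View pics/scene4.png

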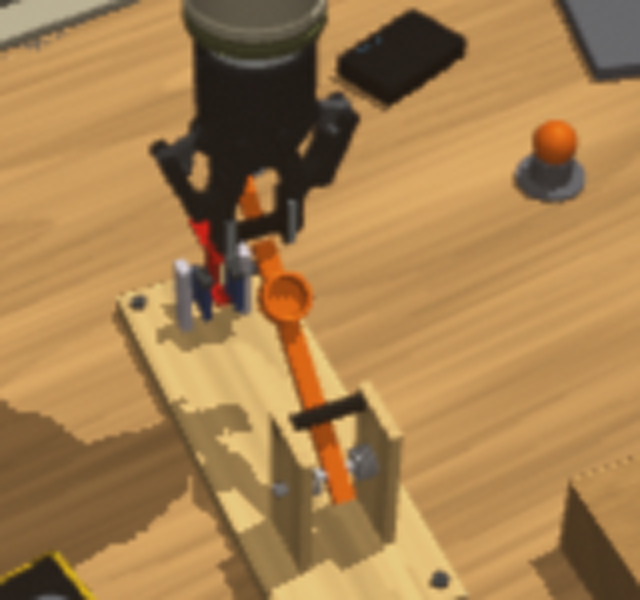

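>>> play_rows:
  steps:
    - [20,-0.0059,0.0007,-0.0058,0]
    - [20,-0.0046,0.0007,-0.0068,0]
    - [20,-0.0042,0.0006,-0.0071,0]
    - [20,-0.0039,0.0006,-0.0073,0]
    - [20,-0.0035,0.0005,-0.0074,0]
    - [20,-0.0031,0.0005,-0.0076,0]
    - [20,-0.0028,0.0004,-0.0078,0]
    - [20,0,0,0,0]

```text
clock: 5.15
ee_pos: [0.5546, -0.0422, 0.1137]
ee_rot: [-3.141, -0.001, -0.143]
contact_force: [-2.3, 5.6, 9.5]
gripper_width: 0.0348
```

Run:
```python
from bench import manip
import cv2,numpy as np
for n in ("scene",):
    d=manip.snapshot(n);np.savez(f"{n}5.npz",**d);c=d["color"]
    a=c[150:300,270:430]
    cv2.imwrite(f"pics/{n}5.png",cv2.resize(a,None,fx=4,fy=4,interpolation=2))
s=manip.sense();print(s["clock"],s["ee_pos"],s["ee_rot"],s["contact_force"],s["gripper_width"])
```

```text
5.2 [ 0.5547352  -0.04226943  0.11412346] [-3.14056319e+00 -1.47984948e-03 -1.43612509e-01] [-3.98588746  5.62254465  9.91973948] 0.03426004855988024
```

View pics/scene5.png

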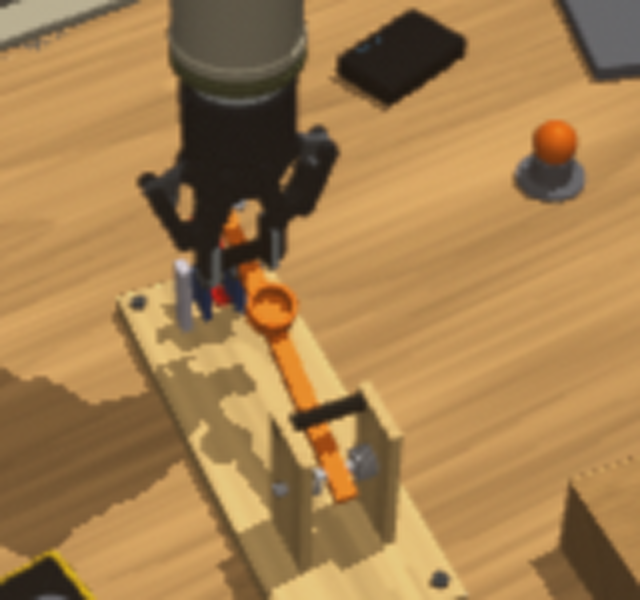

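>>> play_rows:
  steps:
    - [20,-0.0016,0.0002,-0.004,0]
    - [20,-0.0014,0.0001,-0.0039,0]
    - [20,-0.0012,0.0002,-0.004,0]
    - [20,-0.0012,0.0001,-0.004,0]
    - [20,-0.0008,0.0001,-0.0041,0]
    - [20,-0.0008,0.0001,-0.004,0]
    - [20,0,0,0,0]
    - [20,0,0,0,0]

```text
clock: 6.0
ee_pos: [0.5483, -0.0413, 0.0905]
ee_rot: [-3.14, -0.002, -0.143]
contact_force: [-2.3, 6.0, 10.4]
gripper_width: 0.0349
```

```bash
cat > st.py <<'E'
from bench import manip
import cv2,numpy as np,sys
from h import *
if len(sys.argv)>1:
    d=manip.snapshot("scene");np.savez(sys.argv[1]+".npz",**d);c=d["color"]
    a=c[160:310,270:430]
    cv2.imwrite(f"pics/{sys.argv[1]}.png",cv2.resize(a,None,fx=4,fy=4,interpolation=2))
s=manip.sense();print(s["clock"],s["ee_pos"].round(4),s["contact_force"].round(2),s["ft_torque"].round(2),s["gripper_width"])
E
python3 st.py s6
```

```text
6.05 [ 0.5483 -0.0413  0.0905] [-2.45  5.45  9.63] [ 1.36  0.06 -0.02] 0.03454067387807794
```

View pics/s6.png

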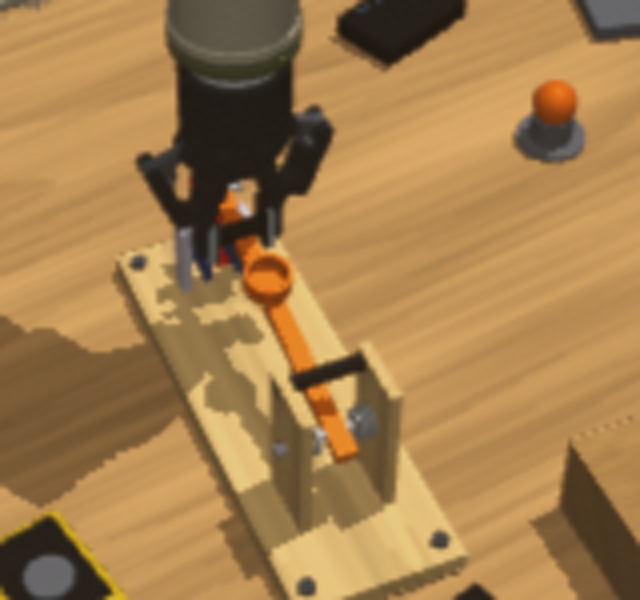

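>>> play_rows:
  steps:
    - [20,-0.0002,0,-0.001,0]
    - [20,-0.0002,0,-0.001,0]
    - [20,-0.0002,0,-0.001,0]
    - [20,-0.0001,0,-0.001,0]
    - [20,-0.0001,0,-0.001,0]
    - [20,-0.0001,0,-0.001,0]
    - [20,0,0,0,0]
    - [20,0,0,0,0]

```text
clock: 6.85
ee_pos: [0.5472, -0.0412, 0.0845]
ee_rot: [-3.141, -0.002, -0.143]
contact_force: [-3.4, 6.8, 9.9]
gripper_width: 0.0343
```

>>> play_rows:
  steps:
    - [20,-0.0001,0,-0.0005,0]
    - [20,-0.0001,0,-0.0005,0]
    - [20,-0.0001,0,-0.0005,0]
    - [20,-0.0001,0,-0.0005,0]
    - [20,0,0,0,0]
    - [20,0,0,0,0]
    - [20,0,0,0,0]
    - [20,0,0,0,0]

```text
clock: 7.65
ee_pos: [0.5469, -0.0411, 0.0825]
ee_rot: [-3.14, -0.002, -0.143]
contact_force: [-3.8, 6.6, 11.1]
gripper_width: 0.0347
```

>>> play_rows:
  steps:
    - [20,-0.0001,0,-0.0005,0]
    - [20,-0.0001,0,-0.0005,0]
    - [20,-0.0001,0,-0.0005,0]
    - [20,-0.0001,0,-0.0005,0]
    - [20,0,0,0,0]
    - [20,0,0,0,0]
    - [20,0,0,0,0]
    - [20,0,0,0,0]

```text
clock: 8.45
ee_pos: [0.5467, -0.0411, 0.0806]
ee_rot: [-3.14, -0.003, -0.143]
contact_force: [-3.3, 7.2, 10.1]
gripper_width: 0.0346
```

>>> play_rows:
  steps:
    - [20,-0.0001,0,-0.0005,0]
    - [20,-0.0001,0,-0.0005,0]
    - [20,0,0,-0.0005,0]
    - [20,0,0,-0.0005,0]
    - [20,0,0,0,0]
    - [20,0,0,0,0]
    - [20,0,0,0,0]
    - [20,0,0,0,0]

```text
clock: 9.25
ee_pos: [0.5464, -0.0411, 0.0785]
ee_rot: [-3.14, -0.002, -0.143]
contact_force: [-2.5, 7.2, 9.6]
gripper_width: 0.0346
```

>>> play_rows:
  steps:
    - [20,-0.0001,0,-0.0005,0]
    - [20,-0.0001,0,-0.0005,0]
    - [20,0,0,-0.0005,0]
    - [20,0,0,-0.0005,0]
    - [20,0,0,0,0]
    - [20,0,0,0,0]
    - [20,0,0,0,0]
    - [20,0,0,0,0]

```text
clock: 10.05
ee_pos: [0.5462, -0.0411, 0.0765]
ee_rot: [-3.14, -0.002, -0.143]
contact_force: [-2.2, 7.3, 10.3]
gripper_width: 0.0349
```

>>> play_rows:
  steps:
    - [20,-0.0001,0,-0.0005,0]
    - [20,0,0,-0.0005,0]
    - [20,0,0,-0.0005,0]
    - [20,0,0,0,0]
    - [20,0,0,0,0]
    - [20,0,0,0,0]
    - [20,0,0,0,0]
    - [20,0,0,0,0]

```text
clock: 10.85
ee_pos: [0.546, -0.041, 0.075]
ee_rot: [-3.14, -0.002, -0.143]
contact_force: [-3.6, 8.0, 10.2]
gripper_width: 0.0343
```

```bash
python3 st.py s7
```

```text
10.9 [ 0.546  -0.0411  0.075 ] [-3.    8.34  9.57] [ 1.22  0.08 -0.02] 0.034490440173442126
```

View pics/s7.png

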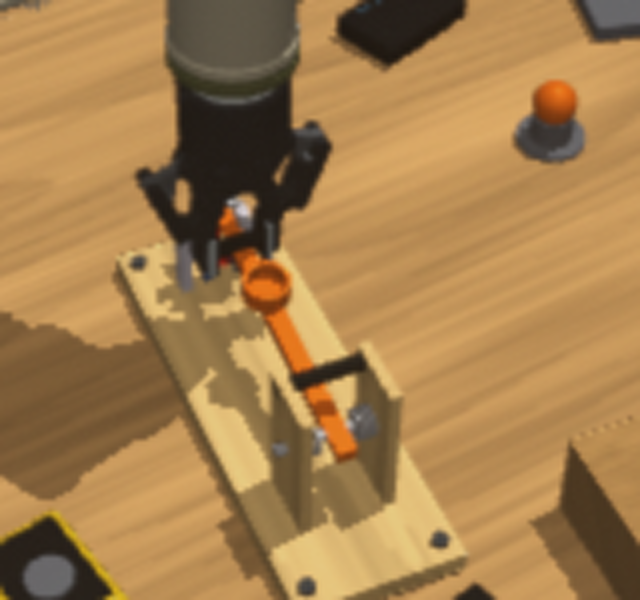

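>>> play_rows:
  steps:
    - [20,0,0.0005,-0.0005,0]
    - [20,0,0.0005,-0.0005,0]
    - [20,0,0,-0.0005,0]
    - [20,0,0,0,0]
    - [20,0,0,0,0]
    - [20,0,0,0,0]
    - [20,0,0,0,0]
    - [20,0,0,0,0]

```text
clock: 11.7
ee_pos: [0.5459, -0.0409, 0.0734]
ee_rot: [-3.141, -0.002, -0.144]
contact_force: [-3.4, 5.1, 10.4]
gripper_width: 0.0349
```

>>> play_rows:
  steps:
    - [20,-0.0001,0,-0.0005,0]
    - [20,0,0,-0.0005,0]
    - [20,0,0,-0.0005,0]
    - [20,0,0,0,0]
    - [20,0,0,0,0]
    - [20,0,0,0,0]
    - [20,0,0,0,0]
    - [20,0,0,0,0]

```text
clock: 12.5
ee_pos: [0.5458, -0.0409, 0.0719]
ee_rot: [-3.141, -0.002, -0.144]
contact_force: [-3.9, 4.8, 9.6]
gripper_width: 0.0345
```

>>> play_rows:
  steps:
    - [20,0,0,-0.0005,0]
    - [20,0,0,-0.0005,0]
    - [20,0,0,-0.0005,0]
    - [20,0,0,0,0]
    - [20,0,0,0,0]
    - [20,0,0,0,0]
    - [20,0,0,0,0]
    - [20,0,0,0,0]

```text
clock: 13.3
ee_pos: [0.5457, -0.0409, 0.0705]
ee_rot: [-3.141, -0.002, -0.144]
contact_force: [-4.7, 5.5, 11.9]
gripper_width: 0.0346
```

>>> play_rows:
  steps:
    - [20,0,0,-0.0005,0]
    - [20,0,0,-0.0005,0]
    - [20,0,0,-0.0005,0]
    - [20,0,0,0,0]
    - [20,0,0,0,0]
    - [20,0,0,0,0]
    - [20,0,0,0,0]
    - [20,0,0,0,0]

```text
clock: 14.1
ee_pos: [0.5456, -0.0408, 0.069]
ee_rot: [-3.141, -0.002, -0.144]
contact_force: [-5.2, 3.6, 12.0]
gripper_width: 0.0342
```

>>> play_rows:
  steps:
    - [20,0,0,-0.0005,0]
    - [20,0,0,-0.0005,0]
    - [20,0,0,0,0]
    - [20,0,0,0,0]
    - [20,0,0,0,0]
    - [20,0,0,0,0]
    - [20,0,0,0,0]
    - [20,0,0,0,0]

```text
clock: 14.9
ee_pos: [0.5455, -0.0408, 0.068]
ee_rot: [-3.141, -0.001, -0.144]
contact_force: [-6.1, 5.1, 12.9]
gripper_width: 0.0342
```

```bash
python3 st.py s8
```

```text
14.95 [ 0.5455 -0.0409  0.068 ] [-6.41  4.71 12.92] [1.06 0.64 0.09] 0.03474594975951234
```

>>> play_rows:
  steps:
    - [20,-0.0003,0,-0.0005,0]
    - [20,-0.0002,0,-0.0005,0]
    - [20,0,0,0,0]
    - [20,0,0,0,0]
    - [20,0,0,0,0]
    - [20,0,0,0,0]
    - [20,0,0,0,0]
    - [20,0,0,0,0]

```text
clock: 15.75
ee_pos: [0.5454, -0.0408, 0.0671]
ee_rot: [-3.141, -0.002, -0.144]
contact_force: [-4.6, 4.6, 11.6]
gripper_width: 0.0346
```

>>> play_rows:
  steps:
    - [20,0,0,-0.0005,0]
    - [20,0,0,-0.0005,0]
    - [20,0,0,0,0]
    - [20,0,0,0,0]
    - [20,0,0,0,0]
    - [20,0,0,0,0]
    - [20,0,0,0,0]
    - [20,0,0,0,0]

```text
clock: 16.55
ee_pos: [0.5455, -0.0409, 0.0662]
ee_rot: [-3.141, -0.002, -0.144]
contact_force: [-4.6, 5.7, 12.0]
gripper_width: 0.0349
```

```bash
python3 st.py s8
```

```text
16.6 [ 0.5454 -0.0409  0.0662] [-3.95  4.6  13.48] [ 0.63  0.33 -0.09] 0.03470327849714617
```

View pics/s8.png

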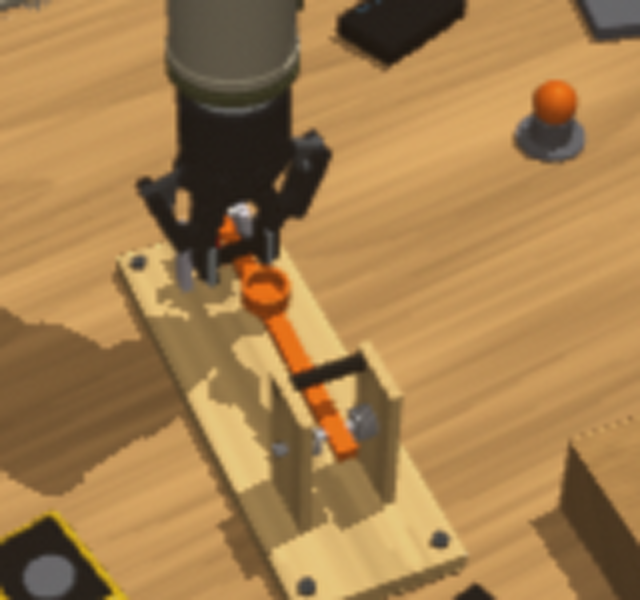

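>>> play_rows:
  steps:
    - [20,0,0,-0.0005,0]
    - [20,0,0,-0.0005,0]
    - [20,0,0,0,0]
    - [20,0,0,0,0]
    - [20,0,0,0,0]
    - [20,0,0,0,0]
    - [20,0,0,0,0]
    - [20,0,0,0,0]

```text
clock: 17.4
ee_pos: [0.5454, -0.0409, 0.0651]
ee_rot: [-3.141, -0.002, -0.144]
contact_force: [-3.5, 4.9, 12.2]
gripper_width: 0.0345
```

>>> play_rows:
  steps:
    - [20,0,0,-0.0005,0]
    - [20,0,0,-0.0005,0]
    - [20,0,0,0,0]
    - [20,0,0,0,0]
    - [20,0,0,0,0]
    - [20,0,0,0,0]
    - [20,0,0,0,0]
    - [20,0,0,0,0]

```text
clock: 18.2
ee_pos: [0.5453, -0.0409, 0.064]
ee_rot: [-3.141, -0.002, -0.144]
contact_force: [-3.3, 4.3, 9.6]
gripper_width: 0.0346
```

>>> play_rows:
  steps:
    - [20,0,0,-0.0005,0]
    - [20,0,0,-0.0005,0]
    - [20,0,0,0,0]
    - [20,0,0,0,0]
    - [20,0,0,0,0]
    - [20,0,0,0,0]
    - [20,0,0,0,0]
    - [20,0,0,0,0]

```text
clock: 19.0
ee_pos: [0.5453, -0.0408, 0.0629]
ee_rot: [-3.141, -0.002, -0.144]
contact_force: [-3.4, 5.2, 9.4]
gripper_width: 0.0346
```

>>> play_rows:
  steps:
    - [20,0,0,0.0005,0]
    - [20,0,0,0.0005,0]
    - [20,0,0,0,0]
    - [20,0,0,0,0]
    - [20,0,0,0,0]
    - [20,0,0,0,0]
    - [20,0,0,0,0]
    - [20,0,0,0,0]

```text
clock: 19.8
ee_pos: [0.5454, -0.0409, 0.0639]
ee_rot: [-3.141, -0.002, -0.144]
contact_force: [-3.0, 4.3, 9.7]
gripper_width: 0.0343
```

>>> play_rows:
  steps:
    - [20,0,0,0.0005,0]
    - [20,0,0,0.0005,0]
    - [20,0,0,0,0]
    - [20,0,0,0,0]
    - [20,0,0,0,0]
    - [20,0,0,0,0]
    - [20,0,0,0,0]
    - [20,0,0,0,0]

```text
clock: 20.6
ee_pos: [0.5454, -0.0409, 0.065]
ee_rot: [-3.141, -0.002, -0.144]
contact_force: [-2.3, 5.1, 9.2]
gripper_width: 0.0347
```

>>> play_rows:
  steps:
    - [20,0,0,0.0005,0]
    - [20,0,0,0.0005,0]
    - [20,0,0,0,0]
    - [20,0,0,0,0]
    - [20,0,0,0,0]
    - [20,0,0,0,0]
    - [20,0,0,0,0]
    - [20,0,0,0,0]

```text
clock: 21.4
ee_pos: [0.5455, -0.0408, 0.066]
ee_rot: [-3.141, -0.002, -0.144]
contact_force: [-3.4, 4.7, 10.9]
gripper_width: 0.0344
```

>>> play_rows:
  steps:
    - [20,0,0,0.0005,0]
    - [20,0,0,0.0005,0]
    - [20,0,0,0,0]
    - [20,0,0,0,0]
    - [20,0,0,0,0]
    - [20,0,0,0,0]
    - [20,0,0,0,0]
    - [20,0,0,0,0]

```text
clock: 22.2
ee_pos: [0.5455, -0.0409, 0.067]
ee_rot: [-3.141, -0.003, -0.144]
contact_force: [-2.3, 4.2, 9.8]
gripper_width: 0.0345
```

>>> play_rows:
  steps:
    - [20,0,0,0.0005,0]
    - [20,0,0,0.0005,0]
    - [20,0,0,0,0]
    - [20,0,0,0,0]
    - [20,0,0,0,0]
    - [20,0,0,0,0]
    - [20,0,0,0,0]
    - [20,0,0,0,0]

```text
clock: 23.0
ee_pos: [0.5456, -0.0409, 0.068]
ee_rot: [-3.141, -0.003, -0.144]
contact_force: [-1.7, 4.3, 9.7]
gripper_width: 0.0344
```

```bash
python3 st.py s9
```

```text
23.05 [ 0.5456 -0.0409  0.068 ] [-3.4   4.36  9.33] [ 1.   -0.01  0.09] 0.03448081153139953
```

View pics/s9.png

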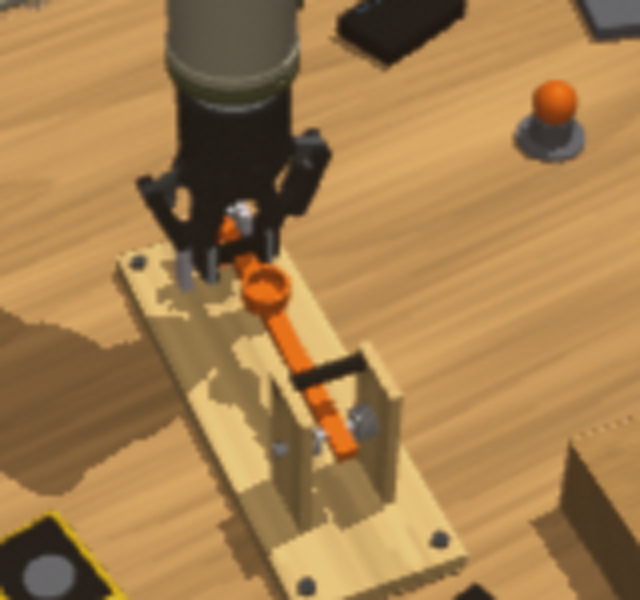

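>>> play_rows:
  steps:
    - [20,0,0,-0.001,0]
    - [20,0,0,-0.001,0]
    - [20,0,0,-0.001,0]
    - [20,0,0,-0.001,0]
    - [20,0,0,-0.0005,0]
    - [20,0,0,-0.0005,0]
    - [20,0,0,0,0]
    - [20,0,0,0,0]

```text
clock: 23.85
ee_pos: [0.5453, -0.0408, 0.0629]
ee_rot: [-3.141, -0.002, -0.144]
contact_force: [-4.1, 4.3, 9.8]
gripper_width: 0.0347
```

>>> play_rows:
  steps:
    - [20,0,0,-0.0005,0]
    - [20,0,0,-0.0005,0]
    - [20,0,0,0,0]
    - [20,0,0,0,0]
    - [20,0,0,0,0]
    - [20,0,0,0,0]
    - [20,0,0,0,0]
    - [20,0,0,0,0]

```text
clock: 24.65
ee_pos: [0.5453, -0.0409, 0.0618]
ee_rot: [-3.141, -0.002, -0.144]
contact_force: [-2.6, 4.7, 9.4]
gripper_width: 0.0344
```

Run:
```python
from h import *
T=load("top0");S=load("scene0")
a=cv2.resize(S["color"][192:238,300:350],None,fx=12,fy=12,interpolation=cv2.INTER_CUBIC)
b=cv2.resize(T["color"][195:225,310:360],None,fx=12,fy=12,interpolation=cv2.INTER_CUBIC)
def draw(img,d,u0,v0):
    A=np.radians(-8.15);c=np.array([.6205,-.0525])
    for zp,col in((.092,(0,255,0)),(.078,(255,0,255)),(.064,(255,255,0))):
        P=[]
        for bx,by in((-.124,.007),(-.152,.007),(-.152,-.007),(-.124,-.007)):
            P.append([c[0]+bx*np.cos(A)-by*np.sin(A),c[1]+bx*np.sin(A)+by*np.cos(A),zp+.009])
        p=((project(d,np.array(P))-[u0,v0]+.5)*12).astype(int)
        cv2.polylines(img,[p],True,col,1)
draw(a,S,300,192);draw(b,T,310,195)
cv2.imwrite("pics/taba.png",a);cv2.imwrite("pics/tabb.png",b)
```

```text
(no output)
```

View pics/taba.png

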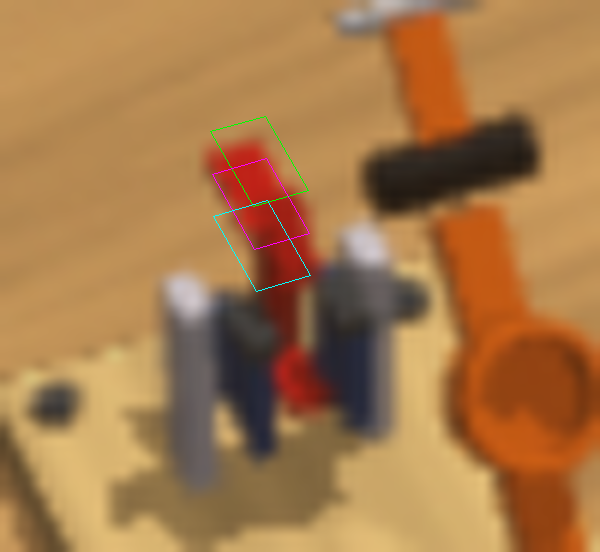

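View pics/tabb.png

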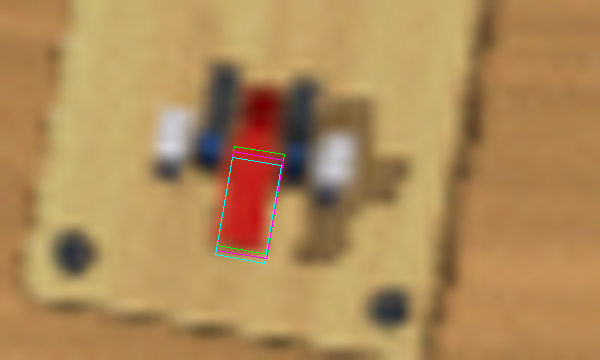

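```bash
python3 st.py s10
python3 - <<'E'
from h import *
A=np.radians(-8.15);c=np.array([.6205,-.0525])
def W(bx,by,bz): return [c[0]+bx*np.cos(A)-by*np.sin(A),c[1]+bx*np.sin(A)+by*np.cos(A),bz]
def pt(q,r,h):
    e=.87-q;return W(.09-r*np.cos(e)+h*np.sin(e),0,.078+r*np.sin(e)+h*np.cos(e))
def det(n):
    d=load(n);hsv=cv2.cvtColor(d["color"],cv2.COLOR_BGR2HSV)
    m=((hsv[...,0]<16)&(hsv[...,1]>170)&(hsv[...,2]>110)).astype(np.uint8)
    m[:,:300]=0;m[:170]=0;m[:,365:]=0
    m=cv2.morphologyEx(m,cv2.MORPH_OPEN,cv2.getStructuringElement(cv2.MORPH_ELLIPSE,(7,7)))
    k,l,s,ce=cv2.connectedComponentsWithStats(m)
    return d,[(s[i].tolist(),ce[i].round(2).tolist()) for i in range(1,k)]
for n,q in(("scene0",0),("s6",.70),("s9",None),("s10",None)):
    d,r=det(n);print(n,r)
    for qq in ([q] if q is not None else (.78,.82,.86,.9)):
        print("  pred",qq,project(d,[pt(qq,.115,.016)]).round(1).tolist())
d=load("s10");a=cv2.resize(d["color"][195:260,300:365],None,fx=9,fy=9,interpolation=cv2.INTER_CUBIC)
cv2.imwrite("pics/s10z.png",a)
E
```

```text
24.7 [ 0.5453 -0.0409  0.0618] [-1.94  5.68  8.64] [ 0.66  0.12 -0.05] 0.03478651139130193
scene0 [([337, 216, 14, 17, 170], [343.45, 224.23])]
  pred 0 [[344.7, 224.9]]
s6 [([331, 222, 12, 15, 141], [336.33, 229.06])]
  pred 0.7 [[337.1, 229.4]]
s9 [([330, 225, 13, 16, 146], [335.76, 232.05])]
  pred 0.78 [[336.8, 231.1]]
  pred 0.82 [[336.6, 232.0]]
  pred 0.86 [[336.5, 233.0]]
  pred 0.9 [[336.4, 234.0]]
s10 [([330, 226, 13, 16, 146], [335.75, 233.15])]
  pred 0.78 [[336.8, 231.1]]
  pred 0.82 [[336.6, 232.0]]
  pred 0.86 [[336.5, 233.0]]
  pred 0.9 [[336.4, 234.0]]
```

View pics/s10z.png

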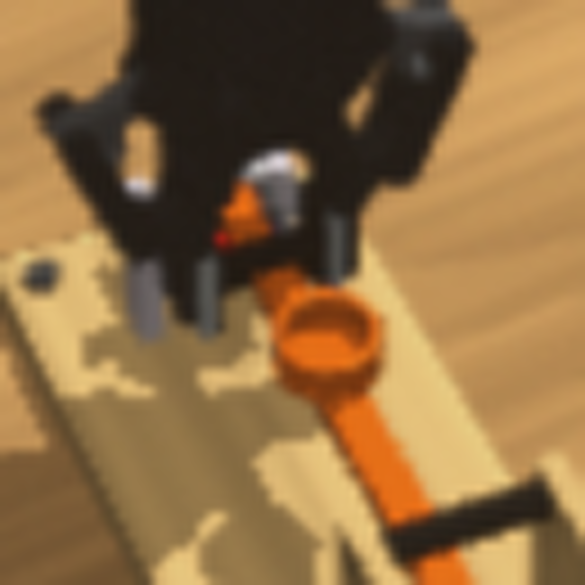

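>>> play_rows:
  steps:
    - [20,0,0,-0.0005,0]
    - [20,0,0,-0.0005,0]
    - [20,0,0,0,0]
    - [20,0,0,0,0]
    - [20,0,0,0,0]
    - [20,0,0,0,0]
    - [20,0,0,0,0]
    - [20,0,0,0,0]

```text
clock: 25.5
ee_pos: [0.5453, -0.0409, 0.0608]
ee_rot: [-3.141, -0.002, -0.144]
contact_force: [-3.3, 4.6, 9.3]
gripper_width: 0.0345
```

```bash
python3 st.py
```

```text
25.5 [ 0.5453 -0.0409  0.0608] [-3.34  4.57  9.27] [ 0.7   0.11 -0.13] 0.03445195575747859
```

>>> play_rows:
  steps:
    - [20,0,0,-0.0005,0]
    - [20,0,0,-0.0004,0]
    - [20,0,0,0,0]
    - [20,0,0,0,0]
    - [20,0,0,0,0]
    - [20,0,0,0,0]
    - [20,0,0,0,0]
    - [20,0,0,0,0]

```text
clock: 26.3
ee_pos: [0.5453, -0.0408, 0.06]
ee_rot: [-3.141, -0.002, -0.144]
contact_force: [-3.5, 5.1, 10.4]
gripper_width: 0.0345
```

```bash
python3 st.py
```

```text
26.3 [ 0.5453 -0.0408  0.06  ] [-3.5   5.07 10.44] [1.06 0.19 0.07] 0.034468323301435504
```

>>> play_rows:
  steps:
    - [20,0,0,-0.0005,0]
    - [20,0,0,-0.0005,0]
    - [20,0,0,0,0]
    - [20,0,0,0,0]
    - [20,0,0,0,0]
    - [20,0,0,0,0]
    - [20,0,0,0,0]
    - [20,0,0,0,0]

```text
clock: 27.1
ee_pos: [0.5453, -0.0408, 0.059]
ee_rot: [-3.141, -0.002, -0.144]
contact_force: [-3.6, 4.4, 10.5]
gripper_width: 0.0346
```

```bash
python3 st.py s11;python3 - <<'E'
import cv2,numpy as np
d=np.load("s11.npz");a=cv2.resize(d["color"][195:260,300:365],None,fx=9,fy=9,interpolation=cv2.INTER_CUBIC)
cv2.imwrite("pics/s11z.png",a)
E
```

```text
27.15 [ 0.5453 -0.0408  0.059 ] [-4.19  4.33  9.89] [1.05 0.2  0.06] 0.03469775003312026
```

View pics/s11z.png

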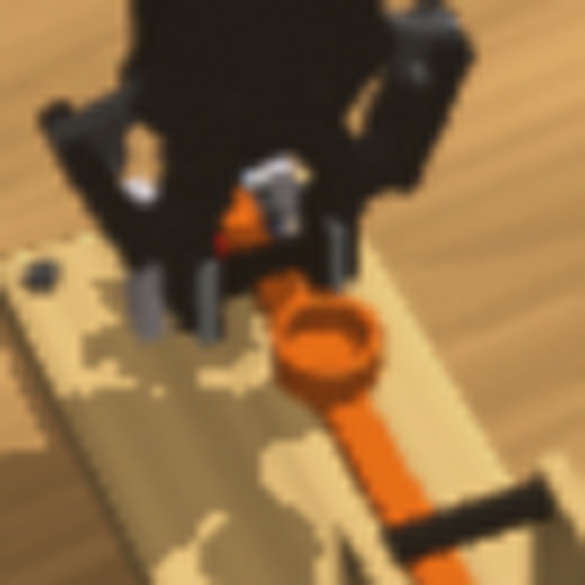

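>>> play_rows:
  steps:
    - [20,0,0,-0.0005,0]
    - [20,0,0,-0.0005,0]
    - [20,0,0,0,0]
    - [20,0,0,0,0]
    - [20,0,0,0,0]
    - [20,0,0,0,0]
    - [20,0,0,0,0]
    - [20,0,0,0,0]

```text
clock: 27.95
ee_pos: [0.5452, -0.0408, 0.058]
ee_rot: [-3.141, -0.002, -0.144]
contact_force: [-4.5, 3.7, 11.0]
gripper_width: 0.0346
```

```bash
python3 st.py
```

```text
27.95 [ 0.5452 -0.0408  0.058 ] [-4.5   3.71 10.97] [1.   0.22 0.07] 0.03455935909202167
```

>>> play_rows:
  steps:
    - [20,0,0,-0.0005,0]
    - [20,0,0,-0.0005,0]
    - [20,0,0,0,0]
    - [20,0,0,0,0]
    - [20,0,0,0,0]
    - [20,0,0,0,0]
    - [20,0,0,0,0]
    - [20,0,0,0,0]

```text
clock: 28.75
ee_pos: [0.5453, -0.0408, 0.0571]
ee_rot: [-3.141, -0.002, -0.144]
contact_force: [-5.5, 4.7, 11.6]
gripper_width: 0.0346
```

```bash
python3 st.py
```

```text
28.75 [ 0.5453 -0.0408  0.0571] [-5.52  4.74 11.63] [1.03 0.34 0.1 ] 0.03457093441107063
```

>>> play_rows:
  steps:
    - [20,0,0,-0.0004,0]
    - [20,0,0,-0.0004,0]
    - [20,0,0,0,0]
    - [20,0,0,0,0]
    - [20,0,0,0,0]
    - [20,0,0,0,0]
    - [20,0,0,0,0]
    - [20,0,0,0,0]

```text
clock: 29.55
ee_pos: [0.5453, -0.0408, 0.0569]
ee_rot: [-3.141, -0.002, -0.144]
contact_force: [-8.3, 5.0, 18.7]
gripper_width: 0.0345
```

```bash
python3 st.py
```

```text
29.55 [ 0.5453 -0.0408  0.0569] [-8.33  4.99 18.68] [1.01 1.02 0.09] 0.034472928798790464
```

>>> play_rows:
  steps:
    - [20,0,0,-0.0004,0]
    - [20,0,0,-0.0004,0]
    - [20,0,0,0,0]
    - [20,0,0,0,0]
    - [20,0,0,0,0]
    - [20,0,0,0,0]
    - [20,0,0,0,0]
    - [20,0,0,0,0]

```text
clock: 30.35
ee_pos: [0.5454, -0.0409, 0.0566]
ee_rot: [3.141, -0.002, -0.144]
contact_force: [-10.6, 5.7, 24.2]
gripper_width: 0.0346
```

```bash
python3 st.py s12;python3 - <<'E'
import cv2,numpy as np
d=np.load("s12.npz");a=cv2.resize(d["color"][195:260,300:365],None,fx=9,fy=9,interpolation=cv2.INTER_CUBIC)
cv2.imwrite("pics/s12z.png",a)
E
```

```text
30.4 [ 0.5454 -0.0409  0.0566] [-9.34  5.53 23.96] [ 0.53  1.54 -0.19] 0.03414018597756496
```

View pics/s12z.png

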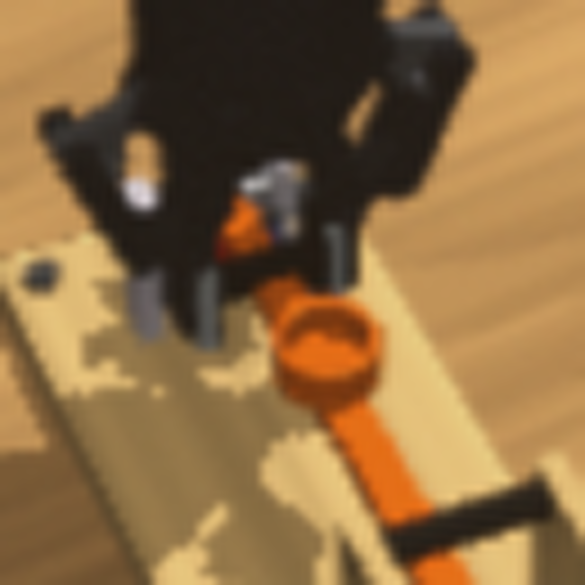

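>>> play_rows:
  steps:
    - [20,0,0,0.0008,0]
    - [20,0,0,0.0008,0]
    - [20,0,0,0.0005,0]
    - [20,0,0,0.0005,0]
    - [20,0,0,0,0]
    - [20,0,0,0,0]
    - [20,0,0,0,0]
    - [20,0,0,0,0]

```text
clock: 31.2
ee_pos: [0.5453, -0.041, 0.058]
ee_rot: [-3.141, -0.002, -0.144]
contact_force: [-2.7, 4.5, 9.6]
gripper_width: 0.0347
```

>>> play_rows:
  steps:
    - [20,0,0,0.0005,0]
    - [20,0,0,0.0005,0]
    - [20,0,0,0,0]
    - [20,0,0,0,0]
    - [20,0,0,0,0]
    - [20,0,0,0,0]
    - [20,0,0,0,0]
    - [20,0,0,0,0]

```text
clock: 32.0
ee_pos: [0.5453, -0.0409, 0.059]
ee_rot: [-3.141, -0.002, -0.144]
contact_force: [-2.6, 5.1, 9.5]
gripper_width: 0.0345
```

>>> play_rows:
  steps:
    - [20,0,0,0.0005,0]
    - [20,0,0,0.0005,0]
    - [20,0,0,0,0]
    - [20,0,0,0,0]
    - [20,0,0,0,0]
    - [20,0,0,0,0]
    - [20,0,0,0,0]
    - [20,0,0,0,0]

```text
clock: 32.8
ee_pos: [0.5454, -0.041, 0.06]
ee_rot: [-3.141, -0.002, -0.144]
contact_force: [-3.0, 5.5, 9.2]
gripper_width: 0.0346
```

>>> play_rows:
  steps:
    - [20,0,0,0.0005,0]
    - [20,0,0,0.0003,0]
    - [20,0,0,0,0]
    - [20,0,0,0,0]
    - [20,0,0,0,0]
    - [20,0,0,0,0]
    - [20,0,0,0,0]
    - [20,0,0,0,0]

```text
clock: 33.6
ee_pos: [0.5454, -0.0409, 0.0605]
ee_rot: [-3.141, -0.002, -0.144]
contact_force: [-0.2, 5.5, 5.7]
gripper_width: 0.0346
```

>>> play_rows:
  steps:
    - [20,0,0,0.0005,0]
    - [20,0,0,0.0003,0]
    - [20,0,0,0,0]
    - [20,0,0,0,0]
    - [20,0,0,0,0]
    - [20,0,0,0,0]
    - [20,0,0,0,0]
    - [20,0,0,0,0]

```text
clock: 34.4
ee_pos: [0.5453, -0.0409, 0.0607]
ee_rot: [-3.141, -0.002, -0.144]
contact_force: [2.7, 5.3, -1.2]
gripper_width: 0.0344
```

>>> play_rows:
  steps:
    - [20,0,0,-0.0001,0]
    - [30,0,0,0,0]
    - [40,0,0,0,0]
    - [45,0,0,0,0]
    - [55,0,0,0,0]
    - [65,0,0,0,0]
    - [75,0,0,0,0]
    - [75,0,0,0,0]

```text
clock: 35.2
ee_pos: [0.5443, -0.0418, 0.0603]
ee_rot: [3.141, 0.0, -0.145]
contact_force: [-0.4, -0.5, 0.3]
gripper_width: 0.0639
```

```bash
python3 st.py s13;python3 - <<'E'
import cv2,numpy as np
d=np.load("s13.npz");a=cv2.resize(d["color"][195:260,300:365],None,fx=9,fy=9,interpolation=cv2.INTER_CUBIC)
cv2.imwrite("pics/s13z.png",a)
E
```

```text
35.25 [ 0.5443 -0.0418  0.0603] [ 0.43 -0.04  0.24] [-0.   -0.02 -0.02] 0.0639501638225673
```

View pics/s13z.png

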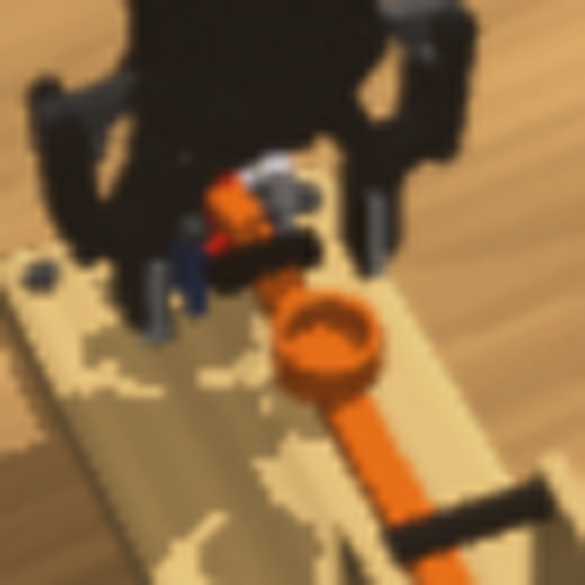

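>>> play_rows:
  steps:
    - [75,0,0.0008,0.006,0]
    - [75,0,0,0.01,0]
    - [75,0,0,0.015,0]
    - [75,0,0,0.02,0]
    - [75,0,0,0.025,0]
    - [75,0,0,0.025,0]
    - [75,0,0.01,0.02,0]
    - [75,-0.002,0.02,0.01,0]

```text
clock: 36.05
ee_pos: [0.5435, -0.0119, 0.1947]
ee_rot: [3.141, -0.004, -0.147]
contact_force: [-0.1, 0.4, -1.0]
gripper_width: 0.0646
```

>>> play_rows:
  steps:
    - [75,-0.005,0.03,0,0]
    - [75,-0.007,0.038,0,0]
    - [75,-0.007,0.04,0,0]
    - [75,-0.007,0.04,0,0]
    - [75,-0.007,0.04,0,0]
    - [75,-0.007,0.04,0,0]
    - [75,-0.007,0.035,0,0]
    - [75,-0.004,0.025,0,0]

```text
clock: 36.85
ee_pos: [0.4904, 0.2801, 0.193]
ee_rot: [-3.14, -0.001, -0.142]
contact_force: [0.6, -0.4, 0.2]
gripper_width: 0.064
```

```bash
python3 st.py s14
python3 - <<'E'
from bench import manip
from h import *
d=manip.snapshot("top");np.savez("t14.npz",**d)
a=cv2.resize(d["color"][150:240,200:370],None,fx=4,fy=4,interpolation=cv2.INTER_CUBIC);cv2.imwrite("pics/t14.png",a)
d=load("s14");cv2.imwrite("pics/s14b.png",cv2.resize(d["color"][100:290,280:480],None,fx=3.1,fy=3.1,interpolation=cv2.INTER_CUBIC))
E
```

```text
36.9 [0.4889 0.2838 0.193 ] [-2.65  1.76  0.08] [ 0.1   0.24 -0.  ] 0.06416621524600809
```

View pics/s14b.png

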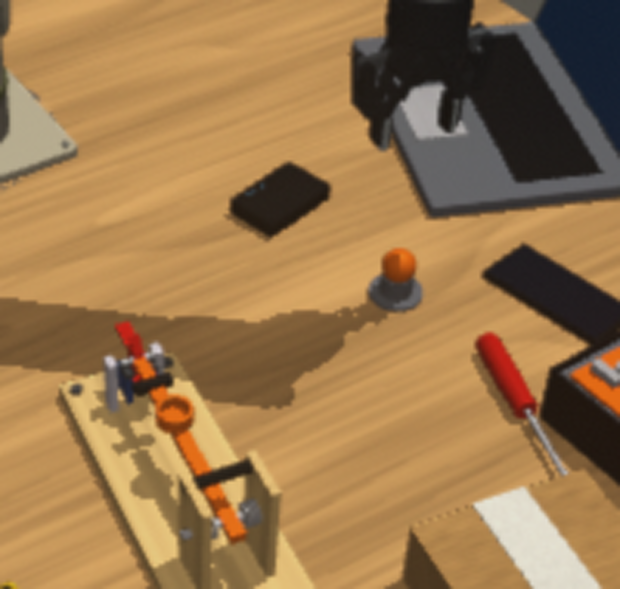

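View pics/t14.png

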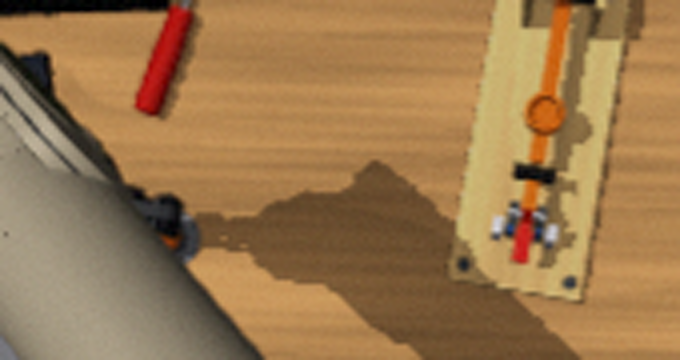

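>>> play_rows:
  steps:
    - [75,0,0,-0.01,0]
    - [75,0,0,-0.02,0]
    - [75,0,0,-0.025,0]
    - [75,0,0,-0.025,0]
    - [75,0,0,-0.02,0]
    - [75,0,0,-0.01,0]
    - [75,0,0,0,0]
    - [75,0,0,0,0]

```text
clock: 37.75
ee_pos: [0.492, 0.2769, 0.0821]
ee_rot: [-3.141, -0.001, -0.145]
contact_force: [0.3, 1.0, 0.9]
gripper_width: 0.0639
```

```bash
python3 st.py s15
python3 - <<'E'
from h import *
d=load("s15");cv2.imwrite("pics/s15b.png",cv2.resize(d["color"][130:220,350:470],None,fx=6,fy=6,interpolation=cv2.INTER_CUBIC))
t=load("t14");u,v=200+(545+.5)/4-.5,150+(113+.5)/4-.5
print("cup rim top",onplane(t,u,v,.098).round(4))
s=load("s14");print("cup scene",onplane(s,280+(174+.5)/3.1-.5,100+(410+.5)/3.1-.5,.098).round(4))
E
```

```text
37.8 [0.4921 0.2772 0.0824] [0.36 0.16 0.43] [-0.    0.02 -0.  ] 0.06369341238977501
cup rim top [ 0.597  -0.0483  0.098 ]
cup scene [ 0.5938 -0.05    0.098 ]
```

View pics/s15b.png

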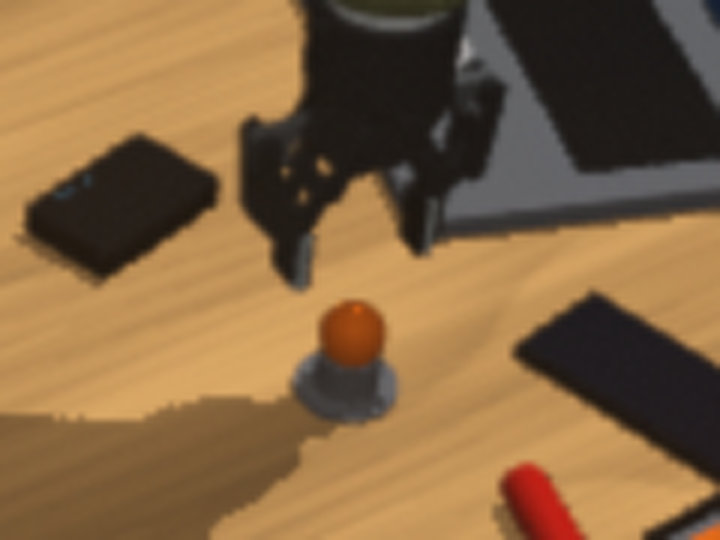

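Run:
```python
from h import *
T=load("top0");S=load("scene0")
print(onplane(T,240,208,.038),onplane(S,408.2,185,.038),onplane(S,350+352.5/6-.5,130+333.5/6-.5,.038))
for c in((.4905,.281,.038),(.4905,.2835,.038)): print(project(T,[c]),project(S,[c]))
```

```text
[0.49235312 0.28122512 0.038     ] [0.48715299 0.28114201 0.038     ] [0.48755671 0.28103383 0.038     ]
[[240.03534071 208.52969134]] [[408.80689216 185.611003  ]]
[[239.32275223 208.50879256]] [[409.44163136 185.34354682]]
```

>>> play_rows:
  steps:
    - [75,-0.001,0.004,-0.003,0]
    - [75,0,0,-0.012,0]
    - [75,0,0,-0.015,0]
    - [75,0,0,-0.013,0]
    - [75,0,0,-0.01,0]
    - [75,0,0,-0.005,0]
    - [75,0,0,0,0]
    - [75,0,0,0,0]

```text
clock: 38.6
ee_pos: [0.4905, 0.2814, 0.0235]
ee_rot: [-3.141, -0.0, -0.144]
contact_force: [-0.1, 0.7, 0.3]
gripper_width: 0.0643
```

```bash
python3 st.py s16
python3 - <<'E'
from h import *
d=load("s16");cv2.imwrite("pics/s16b.png",cv2.resize(d["color"][130:220,350:470],None,fx=6,fy=6,interpolation=cv2.INTER_CUBIC))
E
```

```text
38.65 [0.4907 0.2815 0.0238] [-0.   -0.02 -0.29] [ 0.02 -0.03  0.01] 0.0640627823974219
```

View pics/s16b.png

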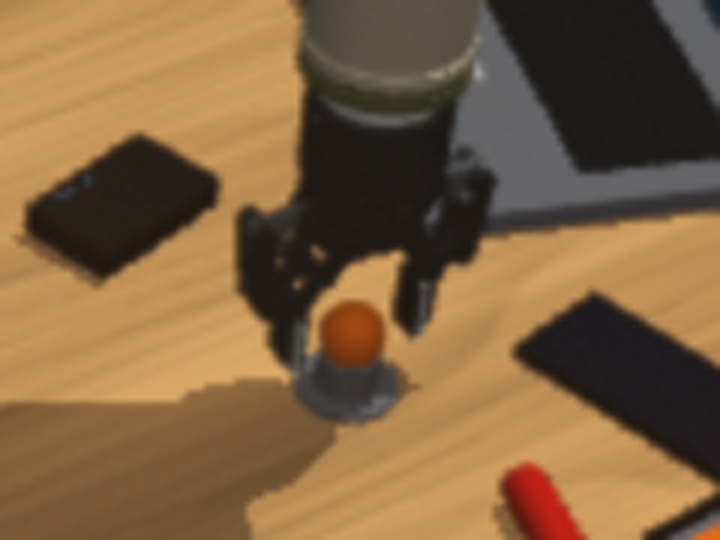

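>>> play_rows:
  steps:
    - [60,0,0,0,0]
    - [50,0,0,0,0]
    - [42,0,0,0,0]
    - [35,0,0,0,0]
    - [20,0,0,0,0]
    - [20,0,0,0,0]
    - [20,0,0,0,0]
    - [20,0,0,0,0]

```text
clock: 39.45
ee_pos: [0.4908, 0.282, 0.0239]
ee_rot: [-3.14, -0.001, -0.144]
contact_force: [0.4, 3.7, 6.0]
gripper_width: 0.0333
```

>>> play_rows:
  steps:
    - [20,0,0,0.004,0]
    - [20,0,0,0.008,0]
    - [20,0,0,0.015,0]
    - [20,0,0,0.02,0]
    - [20,0,0,0.025,0]
    - [20,0,0,0.025,0]
    - [20,0,0,0.02,0]
    - [20,0,0,0.01,0]

```text
clock: 40.25
ee_pos: [0.491, 0.2814, 0.1531]
ee_rot: [-3.141, -0.002, -0.145]
contact_force: [-0.6, 1.0, -0.9]
gripper_width: 0.0335
```

```bash
python3 st.py s17
python3 - <<'E'
from h import *
d=load("s17");cv2.imwrite("pics/s17b.png",cv2.resize(d["color"][90:220,350:470],None,fx=4.5,fy=4.5,interpolation=cv2.INTER_CUBIC))
E
```

```text
40.3 [0.4913 0.2816 0.1536] [-0.17  0.52 -0.12] [ 0.08 -0.06 -0.05] 0.03331752109188099
```

View pics/s17b.png

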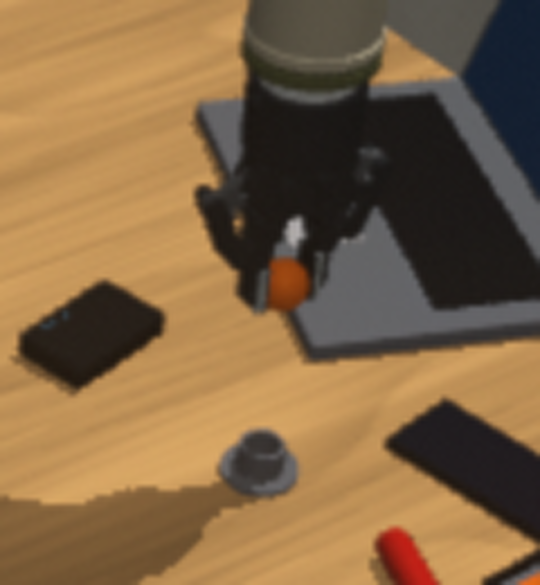

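>>> play_rows:
  steps:
    - [20,0.006,-0.02,0,0]
    - [20,0.012,-0.038,0,0]
    - [20,0.015,-0.046,0,0]
    - [20,0.015,-0.046,0,0]
    - [20,0.015,-0.046,0,0]
    - [20,0.015,-0.046,0,0]
    - [20,0.012,-0.038,0,0]
    - [20,0.008,-0.025,0,0]

```text
clock: 41.1
ee_pos: [0.5882, -0.0281, 0.1494]
ee_rot: [3.14, 0.001, -0.148]
contact_force: [0.5, -0.5, -0.6]
gripper_width: 0.0334
```

>>> play_rows:
  steps:
    - [20,0.005,-0.016,0,0]
    - [20,0.002,-0.0085,0,0]
    - [20,0,0,0,0]
    - [20,0,0,-0.005,0]
    - [20,0,0,-0.01,0]
    - [20,0,0,-0.01,0]
    - [20,0,0,0,0]
    - [20,0,0,0,0]

```text
clock: 41.9
ee_pos: [0.5951, -0.0479, 0.1248]
ee_rot: [3.142, 0.001, -0.144]
contact_force: [0.3, 0.1, -0.4]
gripper_width: 0.0334
```

```bash
python3 st.py s18
python3 - <<'E'
from h import *
d=load("s18");cv2.imwrite("pics/s18b.png",cv2.resize(d["color"][170:270,280:400],None,fx=6,fy=6,interpolation=cv2.INTER_CUBIC))
E
```

```text
41.95 [ 0.5954 -0.0481  0.1253] [ 0.27 -0.36 -0.45] [-0.02 -0.05  0.07] 0.03288172393797847
```

View pics/s18b.png

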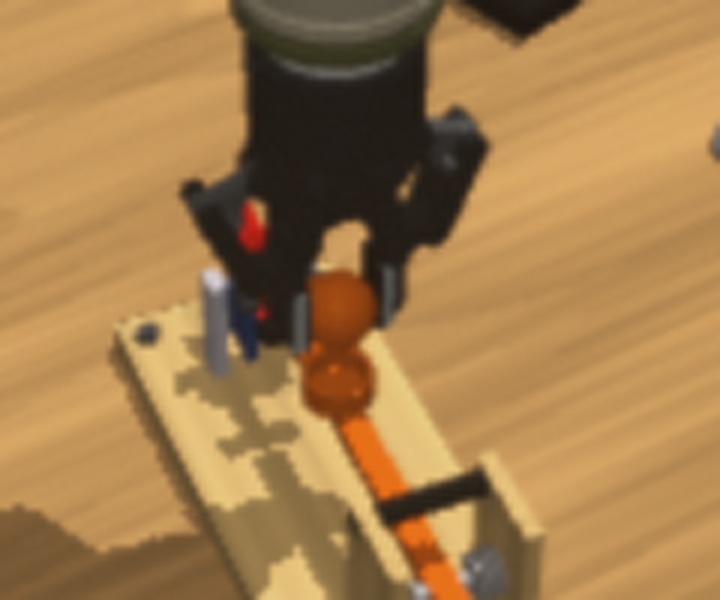

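Run:
```python
from h import *
d=load("s18")
f=lambda u,v:(280+(u+.5)/6-.5,170+(v+.5)/6-.5)
print(onplane(d,*f(341,310),.1398),onplane(d,*f(338,376),.098))
```

```text
[ 0.5954484 -0.0490594  0.1398   ] [ 0.59501495 -0.05035291  0.098     ]
```

>>> play_rows:
  steps:
    - [20,0,-0.0005,-0.005,0]
    - [20,0,0,-0.006,0]
    - [20,0,0,-0.006,0]
    - [20,0,0,-0.004,0]
    - [20,0,0,-0.003,0]
    - [20,0,0,-0.002,0]
    - [20,0,0,0,0]
    - [20,0,0,0,0]

```text
clock: 42.75
ee_pos: [0.5963, -0.0485, 0.1001]
ee_rot: [-3.141, -0.002, -0.144]
contact_force: [2.5, 1.1, 4.1]
gripper_width: 0.0334
```

>>> play_rows:
  steps:
    - [20,0,0,-0.001,0]
    - [20,0,0,0,0]
    - [20,0,0,0,0]
    - [20,0,0,0,0]
    - [20,0,0,0,0]
    - [20,0,0,0,0]
    - [20,0,0,0,0]
    - [20,0,0,0,0]

```text
clock: 43.55
ee_pos: [0.5965, -0.0486, 0.0996]
ee_rot: [-3.141, -0.003, -0.144]
contact_force: [1.8, 0.5, 8.7]
gripper_width: 0.0332
```

```bash
python3 st.py s19
python3 - <<'E'
from h import *
d=load("s19");cv2.imwrite("pics/s19b.png",cv2.resize(d["color"][170:270,280:400],None,fx=6,fy=6,interpolation=cv2.INTER_CUBIC))
E
```

```text
43.6 [ 0.5965 -0.0485  0.0995] [1.28 0.45 8.73] [ 0.14 -0.25 -0.02] 0.03334438570163049
```

View pics/s19b.png

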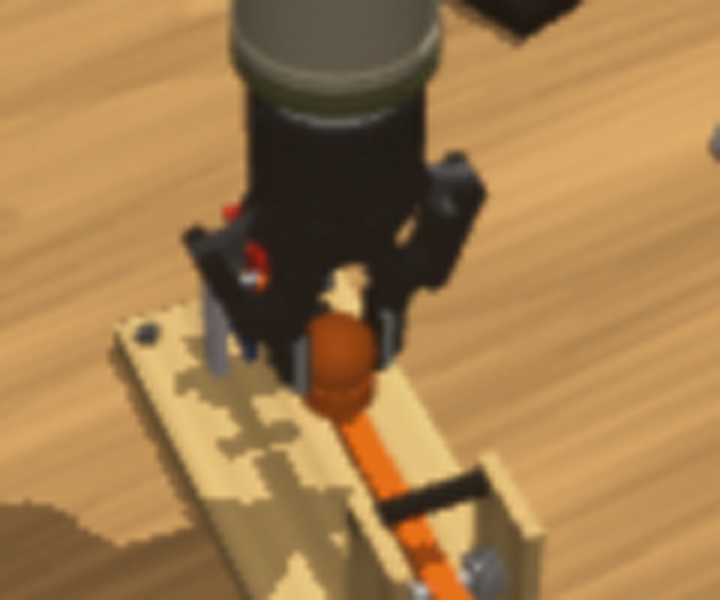

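>>> play_rows:
  steps:
    - [20,0,0,0.0006,0]
    - [20,0,0,0,0]
    - [30,0,0,0,0]
    - [40,0,0,0,0]
    - [45,0,0,0,0]
    - [55,0,0,0,0]
    - [65,0,0,0,0]
    - [75,0,0,0,0]

```text
clock: 44.4
ee_pos: [0.595, -0.0489, 0.0985]
ee_rot: [3.141, 0.001, -0.145]
contact_force: [-0.0, 1.1, 0.2]
gripper_width: 0.0641
```

```bash
python3 st.py s20
python3 - <<'E'
from h import *
d=load("s20");cv2.imwrite("pics/s20b.png",cv2.resize(d["color"][170:270,280:400],None,fx=6,fy=6,interpolation=cv2.INTER_CUBIC))
E
```

```text
44.45 [ 0.5951 -0.0489  0.0986] [-0.45  0.01 -0.76] [-0.01 -0.03 -0.04] 0.0638639613921638
```

View pics/s20b.png

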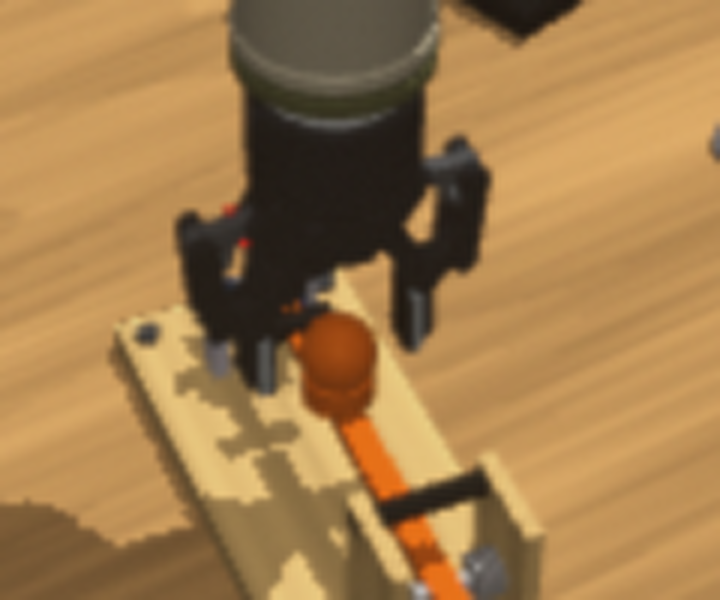

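Ball sits in the cup (about 338,348 in the crop), with the fingers clear of it. I raise the hand slowly, then move away.

>>> play_rows:
  steps:
    - [75,0,0,0.005,0]
    - [75,0,0,0.01,0]
    - [75,0,0,0.015,0]
    - [75,0,0,0.02,0]
    - [75,0,0,0.025,0]
    - [75,0,0,0.025,0]
    - [75,0,0.02,0.02,0]
    - [75,0,0.03,0.01,0]

```text
clock: 45.25
ee_pos: [0.5963, -0.0002, 0.2325]
ee_rot: [3.141, -0.004, -0.148]
contact_force: [0.2, 0.3, -0.5]
gripper_width: 0.0641
```

>>> play_rows:
  steps:
    - [75,-0.005,0.04,0,0]
    - [75,-0.01,0.04,0,0]
    - [75,-0.01,0.04,0,0]
    - [75,-0.01,0.04,0,0]
    - [75,-0.01,0.03,0,0]
    - [75,-0.005,0.015,0,0]
    - [75,0,0,0,0]
    - [75,0,0,0,0]

```text
clock: 46.05
ee_pos: [0.5461, 0.2047, 0.2294]
ee_rot: [3.141, -0.001, -0.146]
contact_force: [0.6, -0.0, 0.6]
gripper_width: 0.0641
```

```bash
python3 st.py s21
python3 - <<'E'
from bench import manip
from h import *
t=manip.snapshot("top");np.savez("t21.npz",**t)
d=load("s21")
a=cv2.resize(d["color"][170:270,290:390],None,fx=4,fy=4,interpolation=cv2.INTER_CUBIC)
b=cv2.resize(t["color"][140:240,290:390],None,fx=4,fy=4,interpolation=cv2.INTER_CUBIC)
cv2.imwrite("pics/e.png",np.hstack([a,b]))
cv2.imwrite("pics/efull.png",t["color"])
for n,x in(("s",d),("t",t)):
    C=cloud(x);m=(np.hypot(C[...,0]-.596,C[...,1]+.049)<.025)&(C[...,2]>.105);P=C[m]
    from scipy.optimize import least_squares
    r=least_squares(lambda c:np.linalg.norm(P-c,axis=1)-.018,[.596,-.049,.11],loss="soft_l1",f_scale=.002);print(n,len(P),r.x.round(4))
E
```

```text
46.1 [0.5464 0.2041 0.2292] [0.78 0.4  0.06] [-0.02 -0.06 -0.04] 0.06391172573859816
s 142 [ 0.5963 -0.051   0.1152]
t 88 [ 0.5985 -0.0466  0.1146]
```

View pics/e.png

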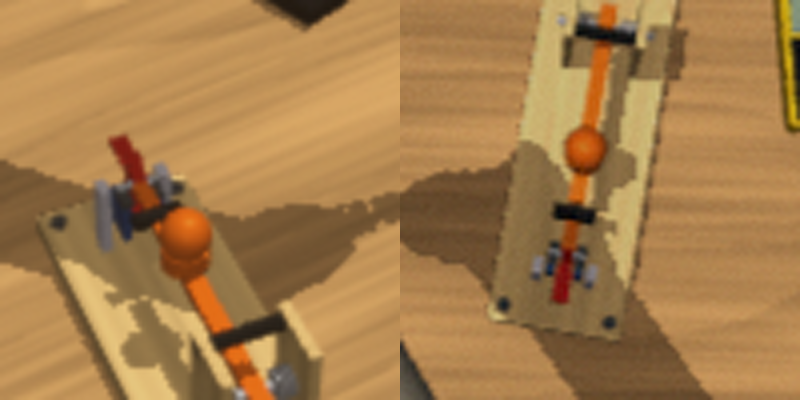

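View pics/efull.png

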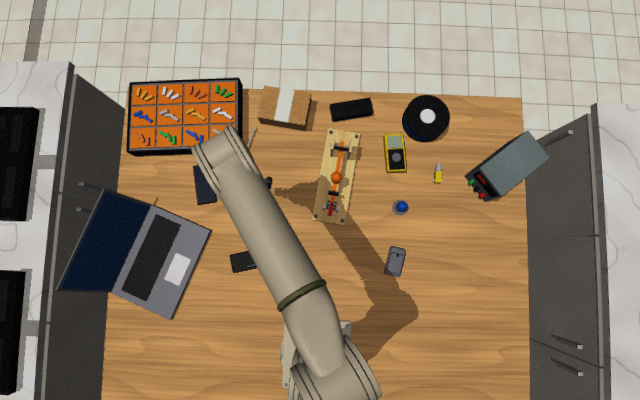

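Run:
```python
from h import *
A=np.radians(-8.15);c=np.array([.621,-.051])
for n in("s14","t14","s21","t21"):
    d=load(n);C=cloud(d)
    X=C[...,0]-c[0];Y=C[...,1]-c[1]
    bx=X*np.cos(A)+Y*np.sin(A);by=-X*np.sin(A)+Y*np.cos(A);z=C[...,2]
    o=[]
    for x0 in (.055,.035,.015,-.05,-.075,-.095):
        m=(abs(bx-x0)<.006)&(abs(by)<.006)&(z>.06)&(z<.12);o.append((x0,int(m.sum()),round(float(np.median(z[m])),4) if m.any() else None))
    print(n,o)
```

```text
s14 [(0.055, 7, 0.0855), (0.035, 12, 0.0865), (0.015, 14, 0.0869), (-0.05, 2, 0.0904), (-0.075, 13, 0.0898), (-0.095, 9, 0.0873)]
t14 [(0.055, 11, 0.0844), (0.035, 13, 0.0864), (0.015, 12, 0.0868), (-0.05, 12, 0.0884), (-0.075, 11, 0.0898), (-0.095, 10, 0.0884)]
s21 [(0.055, 8, 0.0854), (0.035, 10, 0.0863), (0.015, 12, 0.0879), (-0.05, 0, None), (-0.075, 14, 0.0911), (-0.095, 6, 0.0886)]
t21 [(0.055, 11, 0.0831), (0.035, 13, 0.0864), (0.015, 14, 0.0869), (-0.05, 13, 0.0882), (-0.075, 11, 0.0909), (-0.095, 9, 0.089)]
```

```bash
python3 -c "
from bench import manip
print(manip.close_job())"
```

```text
the job is handed in; nothing more can be done
None
```

The launcher is cocked, with the orange ball in the cup. I handed the job in at about 46 s, and no verdict was reported.

**Cocking:** I pinched the grip bar and drew the arm down in small steps. I felt no clear click and went on until the arm met the stops. There the vertical force on the tool rose from about 10 N to 24 N. That is roughly 12 N at the pin by my estimate, below the 18 N limit but firmer than "just until it clicks". An earlier ease-up from higher had shown the arm was not yet hooked. Easing up after the stops, the push on the hand fell from about 9 N to about -1 N, so the hook was holding, and I let go.

**Ball:** I lifted it off its stand and lowered it until it met the cup with about 9 N. Then I eased up slightly, let go and moved the hand clear.

**Last checks:**
- **Arm:** the beam sat at the same height before and after the ball was placed, and the wrist force read under 1 N.
- **Ball:** its fitted centre is within about 2–3 mm of the cup centre sideways in the top view. Its height is about 114 mm after correcting for camera bias, against 113.5 mm expected from the slope of the beam. My earlier estimate for that height, 110 mm, assumed the arm was level and was too low.
- **Bystanders:** everything visible in the last top picture looks unmoved, including the blue ball. I did not measure this, and the robot arm partly hides the screwdriver, power bank and phone in that picture.

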